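# Demould sign feet and set the depth stop

## Robot

A 6-joint arm with a two-finger parallel gripper is mounted at the origin on the work surface. World frame = base frame: x ahead of the robot, y to its left, z up, the work surface at z = 0. Lengths are in m, angles in rad, forces in N, time in s.
With the tool pointing down it reaches from about 0.15 to 0.775 m from the base axis. Payload 6.1 kg.
Tool frame: the origin (TCP) lies between the finger pads; the fingertips stand env.tcp_to_tips ahead of it and the grasp point (between the pads) lies 8 mm behind it (env.tcp_to_tips is the distance from the TCP to the fingertips, in m); z points along the fingers, y is the line along which they close (so a half turn about z gives the same grasp; the last joint's range is limited). The gripper opens to 85 mm and grips with 20 to 120 N. Pads are 22 mm wide; open, the fingers measure 114 mm over their backs; the gripper's body (76 mm by 85 mm) begins 54 mm behind the grasp point. The pads swing forward as they close: fully open they stand 13 mm farther back than shut.
Start: joints at [1.121, 0.126, -0.04, 1.405, 0, 1.571], TCP at [0.228, 0.473, 0.219] pointing down, gripper open.
Joint ranges: [-2.72, 2.72], [-0.95, 1.95], [-1.27, 1.35], [-1.78, 2.02], [-1.46, 1.47], [-3.14, 3.14]. Speed limits (rad/s): [2.39, 2.39, 3.01, 3.14, 3.14, 3.14].

## Interface

Orientations are given as a rotation vector (axis times angle).
In Python, from plant import env, viewer, workorder gives the robot as it stands.
- The arm moves only by the tool move_arm, never from a script. Its argument "plan" is a list of rows, each an object of numbers: "dx", "dy", "dz": the shift along the tool's x, y, z in units of 0.025 m (1.0 is 0.025 m); "wx", "wy", "wz": the turn, a rotation vector about the tool's x, y, z in units of pi rad (1.0 is pi rad). In form: [{"dx": .., "dy": .., "dz": .., "wx": .., "wy": .., "wz": ..}, ...]. A call has 1 to 20 rows; each row shifts and turns the commanded pose from where the row before left it, along the tool's axes as they then stand; what a row does not reach is not made up. A row lasts 1/10 s, in which the tool goes at most 50 mm and 8.59 degrees, less where a joint would pass 70% of its speed; a pose out of reach is approached as far as the arm can. A call with a number of a shift or a turn outside -1 to 1 is refused whole. A call with a gripper value outside its range is refused whole. "hand" is the gripper's target within -1 to 1 (fully open at 1, half-way at 0, shut at -1), set as the call begins (left out, the last holds). The fingers move at their own pace and stop on an object; "force" is the grip in N (left out, the last holds). Time passes only in rows, so rows that do not move let the fingers close. It gives the time, the measured TCP pose, the force, the opening and the grip force at its end, in the units of the state.
- env.sense(): the state, without advancing time (a new reading comes with each control period).
- viewer.capture(name): name is "side" or "top" or "wrist"; returns a dict with "color" (420x560x3 uint8, red, green, blue), "range_z" (420x560 float32, m along the optical axis (not along the pixel's ray), 0 where there is no reading), "vertical_fov" (degrees; the focal length in pixels is half the picture's height over the tangent of half this angle, whatever the lens; pixels are square), "cx", "cy" (the principal point, pixels), "T" (4x4, takes a point from camera to world coordinates); the wrist camera has in their place "mount" (4x4, takes a point from camera to tool coordinates, whose origin is the TCP and whose axes are the flange's). Camera axes: x right, y up, looking along -z (the intrinsics and any distortion apply to the point x, -y, -z); pixel columns grow to the right and rows downward; lengths in m; the calibration is good to about 2 mm. A picture is of the moment at which its call begins: read the wrist's pose just before it.
- workorder.hand_in(): hands the job in; it is judged then, once.
The state is a dict: "t": time; "joint_pos": joint angles; "qd": joint speeds; "joint_efforts": joint torques, N m; "position": TCP position; "tool_rot": TCP orientation; "contact_force": force on the tool from outside, world axes, zero at the start; "moment": the same for the moment, N m; "finger_gap": finger opening in m; "grasp_force": force on a finger pad.
Only numpy, scipy, OpenCV 4.12 (cv2) and the standard library are available. Lean on these libraries where they do the work, as an engineer would, in place of code of your own. Each camera call takes 0.05 s, during which the arm holds its last target. There are 200 camera calls.

## Task

Free the clamp lever of the depth-stop stand and raise its stop, lift the cast sign feet out of the mould and lay one flat on the stand's plate with its bare tail under the stop's foot. Lower the stop until its foot touches that casting, lock the clamp, and leave it so. Lay all the other castings flat in the shallow tray, blocks upward, and leave the paint tin, brush tub and tape roll alone.

Things in the scene. Friction and masses are not known exactly. Their poses are not given: they have to be found in the camera images.
- cast1_mid (a point): Casting 1: grey resin sign foot, 90 g: flat flange 80 x 44 x 10 mm and, standing on it, a square block 24 x 24 mm up to 41 mm above the underside. Point: middle of the flange outline, 20 mm above the underside; z up, x along the length, away from the block. Block axis at x = -24 mm (grip it there); bare tail x = -12 to +40 mm. Starts in a mould cavity; 3 or 4 are present.
- cast2_mid (a point): Casting 2: same as casting 1, point and axes alike.
- cast3_mid (a point): Casting 3: same as casting 1, point and axes alike.
- cast4_mid (a point): Casting 4: same as casting 1, point and axes alike.
- mould: black rubber mould in a plywood frame, fixed, 212 x 162 mm, 24 mm tall. Origin: centre of the underside. Four open cavities 10 mm deep, floors 14 mm above the table, 1.5 mm wider than a flange all round, so a seated flange is flush with the top. Cavity centres x = +-47, y = +-35 mm in its frame; tails towards its +x.
- tray_floor (a point): centre of the inner floor of a shallow aluminium tray, fixed; outside 240 mm (its x) by 132 mm (its y), walls 4 mm thick and 14 mm tall, floor 4 mm above the table. Side by side across it, it takes three castings lying along its y.
- stand: depth-stop stand, fixed: grey steel plate 300 mm (its x, -165 to +135) by 110 mm, 12 mm thick, on the table; origin under the plate. A 44 mm square sleeve stands on it at x = +75 mm, up to 66 mm above the table. The moving stop reaches from the sleeve over the plate towards -x, leaving the -x end open to slide a casting in.
- stop_foot (a point): centre of the underside of the stop's round foot (16 mm across), at x = -35, y = 0 mm of the stand, axes as the stand's. The foot hangs on a level bar 18 mm wide, its top 20 mm above this point, from 8 mm beyond this point on the -x side back 65 mm to +x, where an upright plate climbs to the cap over the sleeve.
- stop_knob (a point): centre of the black round knob on top of the stop's cap, 26 mm in diameter, 34 mm tall, above the sleeve (110 mm towards +x from the foot, 125 mm above its underside); it rises and falls with the stop. Grip it from above to raise or lower the stop.
- stop (a joint): height of the stop's foot over the stand's plate, m, 0 to 0.05, grows upward; starts near the plate. It slides stiffly (4 N friction, 0.25 kg) and stays where it is left; the foot touches a casting lying flat on the plate at 0.010.
- clamp_knob (a point): upright black round handle at the end of the clamp lever, 18 mm in diameter, 42 mm tall; the point is on its axis 72 mm above the table, 18 mm below its top. The lever's rod runs level, 20 mm below this point, from the pin to the handle.
- clamp_pin (a point): the vertical pin about which the clamp lever turns, on the +y side of the sleeve, at the height of the handle's point; the handle lies 85 mm from it.
- clamp (a joint): clamp lever angle, rad, 0 (free: the lever points to the stand's +y, swung 0.6 towards +x) to 1.25 (locked: swung 0.65 towards -x); grows anticlockwise seen from above. Free means below 0.2, locked above 1.0. It stays where it is left (0.12 N m friction); swing the handle along its arc.
- paint_tin: closed paint tin, 84 mm across, 105 mm tall, a bystander; origin: centre of its underside.
- brush_tub: white tub of brushes, 84 mm across, 210 mm tall over the brushes, a bystander; origin: centre of its underside.
- tape_roll: roll of paper tape lying flat, 90 mm across, 24 mm tall, a bystander; origin: centre of its underside.
There are look-alikes about, which are no part of the job. Leave any orange or yellow look-alike of the part that bears cast4_mid alone.

How it is judged:
On the way, in this order (a step that is already met when the one before it is completed fails the run):
1. the clamp lever is swung free (below 0.2 rad) (value of joint clamp below 0.2 rad), for 0.2 s.
2. the stop is raised (foot more than 13 mm above the plate) with the clamp free (value of joint stop above 0.013 m and value of joint clamp below 0.3 rad), for 0.2 s.
3. a casting lies flat on the stand's plate and the stop's foot is lowered on to its bare tail, clamp still free (value of joint clamp below 0.5 rad and (((x of stop_foot in the frame of cast1_mid between -0.012 and 0.04 m and y of stop_foot in the frame of cast1_mid between -0.022 and 0.022 m and angle between cast1_mid's own z axis and vertical below 0.07 rad and z of cast1_mid in the frame of stand below 0.0345 m and value of joint stop below 0.0118 m) and contact force between stop and cast1 above 0.3 N) or ((x of stop_foot in the frame of cast2_mid between -0.012 and 0.04 m and y of stop_foot in the frame of cast2_mid between -0.022 and 0.022 m and angle between cast2_mid's own z axis and vertical below 0.07 rad and z of cast2_mid in the frame of stand below 0.0345 m and value of joint stop below 0.0118 m) and contact force between stop and cast2 above 0.3 N) or ((x of stop_foot in the frame of cast3_mid between -0.012 and 0.04 m and y of stop_foot in the frame of cast3_mid between -0.022 and 0.022 m and angle between cast3_mid's own z axis and vertical below 0.07 rad and z of cast3_mid in the frame of stand below 0.0345 m and value of joint stop below 0.0118 m) and contact force between stop and cast3 above 0.3 N) or ((x of stop_foot in the frame of cast4_mid between -0.012 and 0.04 m and y of stop_foot in the frame of cast4_mid between -0.022 and 0.022 m and angle between cast4_mid's own z axis and vertical below 0.07 rad and z of cast4_mid in the frame of stand below 0.0345 m and value of joint stop below 0.0118 m) and contact force between stop and cast4 above 0.3 N))), for 0.1 s.
4. the clamp is locked (above 1.0 rad) with the foot still on the casting (value of joint clamp above 1 rad and ((x of stop_foot in the frame of cast1_mid between -0.012 and 0.04 m and y of stop_foot in the frame of cast1_mid between -0.022 and 0.022 m and angle between cast1_mid's own z axis and vertical below 0.07 rad and z of cast1_mid in the frame of stand below 0.0345 m and value of joint stop below 0.0118 m) or (x of stop_foot in the frame of cast2_mid between -0.012 and 0.04 m and y of stop_foot in the frame of cast2_mid between -0.022 and 0.022 m and angle between cast2_mid's own z axis and vertical below 0.07 rad and z of cast2_mid in the frame of stand below 0.0345 m and value of joint stop below 0.0118 m) or (x of stop_foot in the frame of cast3_mid between -0.012 and 0.04 m and y of stop_foot in the frame of cast3_mid between -0.022 and 0.022 m and angle between cast3_mid's own z axis and vertical below 0.07 rad and z of cast3_mid in the frame of stand below 0.0345 m and value of joint stop below 0.0118 m) or (x of stop_foot in the frame of cast4_mid between -0.012 and 0.04 m and y of stop_foot in the frame of cast4_mid between -0.022 and 0.022 m and angle between cast4_mid's own z axis and vertical below 0.07 rad and z of cast4_mid in the frame of stand below 0.0345 m and value of joint stop below 0.0118 m))), for 0.2 s.
At the end, for the whole second after the job is handed in: Clamp above 1.0 rad; one casting flat on the stand's plate (tilt under 0.07 rad) with the stop's foot over its bare tail and no more than about 1.8 mm above it; every other casting flat on the tray's floor (tilt under 0.07 rad), block up, inside its walls (all of step 4 and ((x of stop_foot in the frame of cast1_mid between -0.012 and 0.04 m and y of stop_foot in the frame of cast1_mid between -0.022 and 0.022 m and angle between cast1_mid's own z axis and vertical below 0.07 rad and z of cast1_mid in the frame of stand below 0.0345 m and value of joint stop below 0.0118 m) or (x of cast1_mid in the frame of tray_floor between -0.105 and 0.105 m and y of cast1_mid in the frame of tray_floor between -0.05 and 0.05 m and z of cast1_mid in the frame of tray_floor below 0.024 m and angle between cast1_mid's own z axis and vertical below 0.07 rad)) and ((x of stop_foot in the frame of cast2_mid between -0.012 and 0.04 m and y of stop_foot in the frame of cast2_mid between -0.022 and 0.022 m and angle between cast2_mid's own z axis and vertical below 0.07 rad and z of cast2_mid in the frame of stand below 0.0345 m and value of joint stop below 0.0118 m) or (x of cast2_mid in the frame of tray_floor between -0.105 and 0.105 m and y of cast2_mid in the frame of tray_floor between -0.05 and 0.05 m and z of cast2_mid in the frame of tray_floor below 0.024 m and angle between cast2_mid's own z axis and vertical below 0.07 rad)) and ((x of stop_foot in the frame of cast3_mid between -0.012 and 0.04 m and y of stop_foot in the frame of cast3_mid between -0.022 and 0.022 m and angle between cast3_mid's own z axis and vertical below 0.07 rad and z of cast3_mid in the frame of stand below 0.0345 m and value of joint stop below 0.0118 m) or (x of cast3_mid in the frame of tray_floor between -0.105 and 0.105 m and y of cast3_mid in the frame of tray_floor between -0.05 and 0.05 m and z of cast3_mid in the frame of tray_floor below 0.024 m and angle between cast3_mid's own z axis and vertical below 0.07 rad)) and ((x of stop_foot in the frame of cast4_mid between -0.012 and 0.04 m and y of stop_foot in the frame of cast4_mid between -0.022 and 0.022 m and angle between cast4_mid's own z axis and vertical below 0.07 rad and z of cast4_mid in the frame of stand below 0.0345 m and value of joint stop below 0.0118 m) or (x of cast4_mid in the frame of tray_floor between -0.105 and 0.105 m and y of cast4_mid in the frame of tray_floor between -0.05 and 0.05 m and z of cast4_mid in the frame of tray_floor below 0.024 m and angle between cast4_mid's own z axis and vertical below 0.07 rad))); the robot touches nothing.
It fails at once if the paint tin is moved more than 40 mm (distance of paint_tin from where it was at the start of the episode above 0.04 m).
It fails at once if the brush tub is moved more than 40 mm (distance of brush_tub from where it was at the start of the episode above 0.04 m).
It fails at once if the tape roll is moved more than 40 mm (distance of tape_roll from where it was at the start of the episode above 0.04 m).
Of cast1, cast2, cast3, cast4 only 3 to 4 are there at a start; the rules pass over those that are not, and their reading is None.
At some moment in a run one of cast1, cast2, cast3, cast4 may be knocked a few centimetres aside while the robot is not near it.
Once in a run the grip may slacken for a moment while it holds something.
It also fails if it takes over 210 s, if anything falls off the work surface, if the arm or the gripper's body presses on something with over 40 N, if the wrist force passes 120 N, or if a joint passes its speed limit or range.

## Working session

There is one attempt and no reset: what is moved stays moved. The work goes in short steps, Python scripts to look and compute and a tool call to move; the robot and the scene stay as the last step left them, time stands still between calls to the robot, and variables do not carry over. Pictures are saved under pics/ and viewed, at most 14 in all, crops included, and the job is handed in when it is done.

Besides the shell and the picture viewer there is one more tool, called after "Emit:" in YAML: its name, and indented under it one key for each argument. move_arm: Moves the arm, as the interface text tells. Its arguments: {"type":"object","properties":{"plan":{"type":"array","items":{"type":"object","properties":{"dx":{"type":"number","minimum":-1,"maximum":1},"dy":{"type":"number","minimum":-1,"maximum":1},"dz":{"type":"number","minimum":-1,"maximum":1},"wx":{"type":"number","minimum":-1,"maximum":1},"wy":{"type":"number","minimum":-1,"maximum":1},"wz":{"type":"number","minimum":-1,"maximum":1}}}},"hand":{"type":"number"},"force":{"type":"number"}},"required":["plan"]}

```bash
ls; mkdir -p pics
cat > h.py <<'E'
import numpy as np, cv2
from plant import env, viewer, workorder
from scipy.spatial.transform import Rotation as R
def cap(n):
    s=env.sense(); c=viewer.capture(n)
    if 'T' in c: T=c['T']
    else:
        T=np.eye(4);T[:3,:3]=R.from_rotvec(s['tool_rot']).as_matrix();T[:3,3]=s['position'];T=T@c['mount']
    z=c['range_z'];h,w=z.shape;f=h/2/np.tan(np.radians(c['vertical_fov'])/2)
    v,u=np.mgrid[:h,:w]
    P=np.stack([(u-c['cx'])/f*z,-(v-c['cy'])/f*z,-z,np.ones_like(z)],-1)@np.asarray(T).T
    return c,P[...,:3]
def save(n,img): cv2.imwrite(f'pics/{n}.png',img[...,::-1])
E
python3 - <<'E'
from h import *
for n in('top','side'):
    c,P=cap(n); save(n+'0',c['color']); np.save(n+'0P.npy',P); print({k:v for k,v in c.items() if k not in('color','range_z')})
s=env.sense();print(s,env.tcp_to_tips)
E
```

```text
pics
{'vertical_fov': 48.42264490390527, 'cx': 278.61085229363334, 'cy': 209.4455829828817, 'T': array([[ 0.02111991,  0.99092531, -0.13274405,  0.44186494],
       [-0.9996731 ,  0.02284438,  0.01148123,  0.02876891],
       [ 0.01440949,  0.13245818,  0.99108385,  1.1683139 ],
       [ 0.        ,  0.        ,  0.        ,  1.        ]])}
{'vertical_fov': 52.11845345900115, 'cx': 279.63654696688644, 'cy': 207.17562841136692, 'T': array([[-0.98384569,  0.13052748, -0.12251624,  0.43556764],
       [-0.17900364, -0.72613019,  0.66384685,  0.69013306],
       [-0.00231248,  0.67505372,  0.73776496,  0.86545943],
       [ 0.        ,  0.        ,  0.        ,  1.        ]])}
{'t': 0.1, 'joint_pos': array([ 1.12095253e+00,  1.26368128e-01, -4.05173910e-02,  1.40537922e+00,
       -1.55576063e-05,  1.57083019e+00]), 'qd': array([ 0.00076745, -0.00227348,  0.00211761, -0.00015233,  0.00197244,
       -0.00073523]), 'joint_efforts': array([-7.61555821e-04, -4.36905921e+01,  3.53605127e+01,  1.37617771e-02,
       -9.13370559e-05,  1.83883181e-06]), 'position': array([0.22812304, 0.472428  , 0.21847617]), 'tool_rot': array([-7.00652123e-01, -3.06214365e+00,  2.25370694e-03]), 'contact_force': array([-0.43259734,  0.28463319, -1.0639021 ]), 'moment': array([ 0.00443361,  0.00710119, -0.04314329]), 'grasp_force': 0.0, 'finger_gap': 0.08560830713311873} 0.011
```

View pics/top0.png

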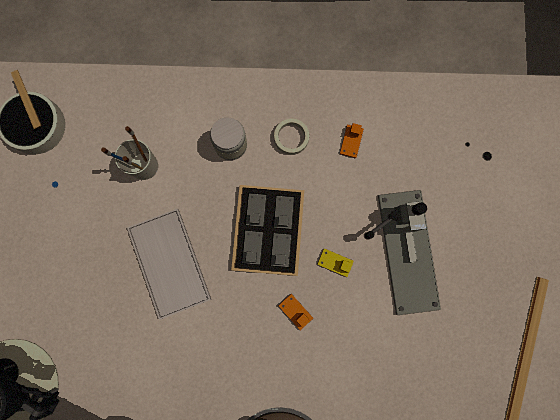

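View pics/side0.png

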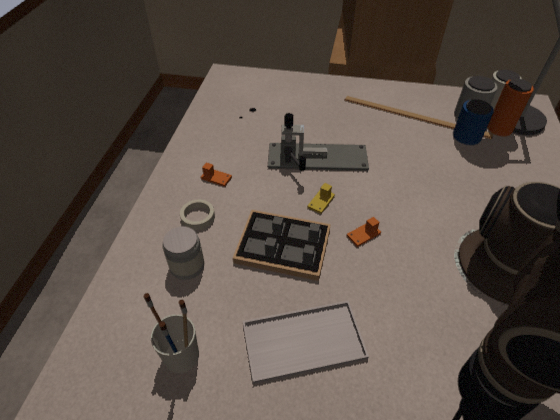

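Top view: four grey castings in the mould at (257,210), (283,212), (253,247), (281,248). The orange look-alikes at (351,140) and (295,311) and the yellow one at (336,262) stay put. The stand is around (410,250), with its clamp handle near (369,235) and knob at (419,209). The tray is at (169,263). Next, rough measurements.

Run:
```python
from h import *
P=np.load('top0P.npy');img=cv2.imread('pics/top0.png')
def comp(box,lo,hi,mina=8):
    x0,y0,x1,y1=box;Z=P[y0:y1,x0:x1,2]
    m=((Z>lo)&(Z<hi)).astype(np.uint8)
    n,l,st,ce=cv2.connectedComponentsWithStats(m)
    for i in range(1,n):
        if st[i,4]<mina: continue
        q=P[y0:y1,x0:x1][l==i]
        r=cv2.minAreaRect((q[:,:2]*1000).astype(np.float32))
        print(st[i,4],'px',(ce[i]+[x0,y0]).round(),'mean',q.mean(0).round(4),'rect',np.round(r[0],1),np.round(r[1],1),round(r[2],1))
print('mould');comp((225,175,312,285),.017,.03,100)
print('blocks');comp((225,175,312,285),.04,.07)
print('plate');comp((365,180,450,325),.006,.018,100)
print('stop');comp((340,180,450,325),.03,.06)
print('hi');comp((340,180,450,325),.075,.1,3)
print('knob');comp((340,180,450,325),.11,.2,3)
print('tray');comp((115,200,220,330),.008,.02,5)
print('tray');comp((115,200,220,330),.002,.02,50)
print('table',np.median(P[330:400,120:240,2]))
c=cv2.resize(img[170:330,225:450],None,fx=3.4,fy=3.4,interpolation=cv2.INTER_CUBIC);c=np.clip(c*1.6,0,255).astype(np.uint8);cv2.imwrite('pics/c1.png',c)
```

```text
mould
5013 px [268. 229.] mean [0.5458 0.0409 0.0241] rect [545.5  41. ] [162.2 212.4] 86.4
blocks
108 px [254. 218.] mean [0.569  0.0739 0.0536] rect [569.6  74.1] [24. 24.] 87.0
103 px [283. 220.] mean [0.5651 0.0052 0.0543] rect [565.2   5.3] [23.7 24.4] 81.7
102 px [251. 256.] mean [0.4771 0.0799 0.0544] rect [477.   79.1] [21.4 23.8] 1.5
103 px [280. 259.] mean [0.4723 0.0104 0.0543] rect [472.6  10.1] [23.7 23.8] 0.5
plate
662 px [397. 201.] mean [ 0.6253 -0.2814  0.0126] rect [ 617.4 -293.8] [ 67.7 115.8] 10.7
3550 px [411. 271.] mean [ 0.4518 -0.3136  0.0125] rect [ 470.2 -315.5] [239.3 115.4] 8.4
stop
198 px [390. 220.] mean [ 0.5726 -0.2522  0.0544] rect [ 561.8 -250.1] [47.3 87.7] 34.9
242 px [410. 245.] mean [ 0.5141 -0.3058  0.0353] rect [ 514.9 -302.2] [80.2 36.3] 1.5
105 px [346. 266.] mean [ 0.4596 -0.1482  0.0402] rect [ 459.8 -148.6] [23.5 23.8] 67.7
hi
15 px [407. 229.] mean [ 0.5486 -0.2847  0.0882] rect [ 548.5 -284.8] [11.8  2.9] 23.0
52 px [370. 234.] mean [ 0.533  -0.1961  0.0891] rect [ 533.4 -196.9] [16.  17.1] 37.3
3 px [415. 230.] mean [ 0.5459 -0.3037  0.
[... 227 characters left out ...]
20. 221.] mean [ 0.5646 -0.3069  0.1124] rect [ 564.5 -306.6] [3.  6.5] 27.5
21 px [422. 225.] mean [ 0.5549 -0.3105  0.1114] rect [ 553.4 -309.8] [ 9.5 25.8] 45.3
4 px [414. 226.] mean [ 0.5524 -0.2921  0.1114] rect [ 552.5 -292.1] [4.7 1.8] 41.6
3 px [425. 227.] mean [ 0.55   -0.3177  0.1112] rect [ 550.2 -317.8] [3.3 1.7] 49.0
tray
630 px [167. 263.] mean [0.4585 0.2862 0.0138] rect [458.6 283.6] [240.5 133.3] 22.4
5 px [188. 299.] mean [0.373  0.2315 0.0085] rect [372.6 232. ] [8.6 3.5] 49.0
tray
5075 px [169. 264.] mean [0.4568 0.283  0.006 ] rect [455.1 276.9] [328.6 176.6] 23.4
72 px [211. 225.] mean [0.554  0.1824 0.0034] rect [558.  177.5] [33.1 55.7] 63.8
table 0.000536478648453742
```

View pics/c1.png

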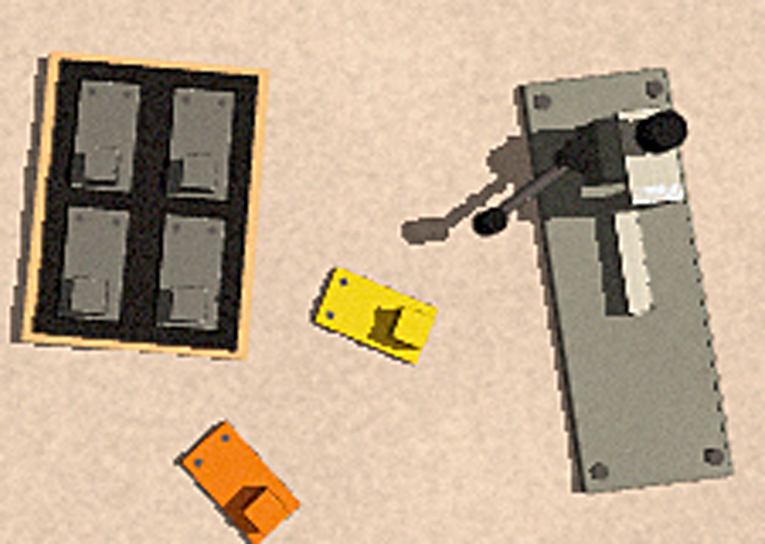

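The crop shows four grey castings seated, with holes (tails) towards world +x and blocks towards -x. That matches the predicted mould geometry within about 1 mm. The yellow and two orange ones are look-alikes, so I leave them. Next I'll fit the stand and tray, and work out the clamp.

```bash
cat >> h.py <<'E'
def wl(yaw,o,p): # local->world 2D, yaw deg
    a=np.radians(yaw); return np.array(o)+np.array([[np.cos(a),-np.sin(a)],[np.sin(a),np.cos(a)]])@np.array(p)
def go(x=None,y=None,z=None,yaw=None):
    """print total tool-frame shift in units & turn to target; yaw=deg of tool y-axis in world (mod 180)"""
    s=env.sense();M=R.from_rotvec(s['tool_rot']).as_matrix();p=s['position']
    cur=np.degrees(np.arctan2(M[1,1],M[0,1]))
    t=np.array([p[0] if x is None else x,p[1] if y is None else y,p[2] if z is None else z])
    d=M.T@(t-p)/.025
    print('pos',p.round(4),'yaw %.1f'%cur,'t %.1f'%s['t'],'gap %.4f F %.1f'%(s['finger_gap'],s['grasp_force']),'f',np.round(s['contact_force'],1),'q',np.round(s['joint_pos'],2),'ztilt',M[:2,2].round(4))
    print('  shift units',d.round(3))
    if yaw is not None:
        dy=(yaw-cur+90)%180-90; print('  turn world deg %.1f -> wz total %.4f'%(dy,-dy/180))
E
python3 - <<'E'
from h import *
P=np.load('top0P.npy')
q=P[180:325,365:450].reshape(-1,3); q=q[(abs(q[:,2]-.0125)<.003)]
# keep largest cluster
r=cv2.minAreaRect((q[:,:2]*1000).astype(np.float32));print('plate',r)
h=(q[:,:2]*1000)
k=P[180:325,365:450].reshape(-1,3);k=k[(k[:,2]>.145)]
print('knobtop',k.mean(0),len(k),k[:,2].max(),cv2.minAreaRect((k[:,:2]*1000).astype(np.float32)))
yaw=r[2] if r[1][0]>r[1][1] else r[2]-90
c=np.array(r[0])/1000
# handle
a=P[225:245,360:380].reshape(-1,3);a=a[a[:,2]>.083];hd=a[:,:2].mean(0)
hd=np.array(cv2.minAreaRect((a[:,:2]*1000).astype(np.float32))[0])/1000
o=wl(yaw,c,(.015,0));print('yaw',yaw,'origin',o,'knob pred',wl(yaw,o,(.075,0)),'foot',wl(yaw,o,(-.035,0)))
l=np.array(wl(-yaw,(0,0),hd-o));print('handle world',hd,'in stand',l)
q=P[200:330,115:220].reshape(-1,3);q=q[abs(q[:,2]-.0138)<.003]
print('tray',cv2.minAreaRect((q[:,:2]*1000).astype(np.float32)))
go(*hd,.2,0)
E
```

```text
plate ((500.18780517578125, -309.23968505859375), (299.3879089355469, 110.83073425292969), 8.196486473083496)
knobtop [ 0.54983601 -0.20972997  0.4217719 ] 155 1.1683138984799364 ((512.424560546875, -141.92149353027344), (24.616722106933594, 368.5778503417969), 26.280139923095703)
yaw 8.196486473083496 origin [ 0.51503458 -0.30710116] knob pred [ 0.58926845 -0.29640854] foot [ 0.48039211 -0.31209105]
handle world [ 0.48551288 -0.08944728] in stand [0.00181039 0.2196394 ]
tray ((458.6282958984375, 283.68768310546875), (240.56234741210938, 133.30508422851562), 22.469615936279297)
pos [0.2281 0.4724 0.2185] yaw 64.2 t 0.1 gap 0.0856 F 0.0 f [-0.4  0.3 -1.1] q [ 1.12  0.13 -0.04  1.41 -0.    1.57] ztilt [-0.0006 -0.0013]
  shift units [-19.045 -15.761   0.762]
  turn world deg -64.2 -> wz total 0.3568
```

Emit:
move_arm:
  plan:
    - {"dx": -0.94,"dy": -0.78}
    - {"dx": -0.94,"dy": -0.78}
    - {"dx": -0.94,"dy": -0.78}
    - {"dx": -0.94,"dy": -0.78}
    - {"dx": -0.94,"dy": -0.78}
    - {"dx": -0.94,"dy": -0.78}
    - {"dx": -0.94,"dy": -0.78}
    - {"dx": -0.94,"dy": -0.78}
    - {"dx": -0.94,"dy": -0.78}
    - {"dx": -0.94,"dy": -0.78}
    - {"dx": -0.94,"dy": -0.78}
    - {"dx": -0.94,"dy": -0.78}
    - {"dx": -0.94,"dy": -0.78}
    - {"dx": -0.94,"dy": -0.78}
    - {"dx": -0.94,"dy": -0.78}
    - {"dx": -0.94,"dy": -0.78}
    - {"dx": -0.94,"dy": -0.78}
    - {"dx": -0.94,"dy": -0.78}
    - {"dx": -0.94,"dy": -0.78}
    - {"dx": -0.94,"dy": -0.78}
  hand: 1

```text
invalid input
```

Emit:
move_arm:
  plan:
    - {"dx": -0.96,"dy": -0.8}
    - {"dx": -0.96,"dy": -0.8}
    - {"dx": -0.96,"dy": -0.8}
    - {"dx": -0.9,"dy": -0.8}
    - {"wz": 0.0376}
    - {"wz": 0.0376}
    - {"wz": 0.0376}
    - {"wz": 0.0376}
    - {}

```text
invalid input
```

Run:
```python
from h import *
c,P=cap('wrist'); save('w1',c['color']); np.save('w1P.npy',P)
go(.5334,-.1969,.073,37.1)
Z=P[...,2]
def blob(lo,hi,near,rad,nm):
    m=(Z>lo)&(Z<hi)&(c['range_z']>0)&(np.hypot(P[...,0]-near[0],P[...,1]-near[1])<rad)
    q=P[m]; 
    if len(q): print(nm,len(q),'z',q[:,2].mean().round(4),'circ',cv2.minEnclosingCircle((q[:,:2]*1000).astype(np.float32)),'rect',cv2.minAreaRect((q[:,:2]*1000).astype(np.float32)))
blob(.084,.1,(.533,-.197),.03,'handle')
blob(.14,.17,(.589,-.296),.04,'knob')
blob(.03,.04,(.48,-.31),.1,'bar')
```

```text
pos [0.2281 0.4725 0.2186] yaw 64.2 t 0.1 gap 0.0855 F 0.0 f [-0.1  0.1  0.1] q [ 1.12  0.13 -0.04  1.41 -0.    1.57] ztilt [-0.0005 -0.0011]
  shift units [-22.638 -18.796   5.848]
  turn world deg -27.1 -> wz total 0.1507
```

Emit:
move_arm:
  plan:
    - {"dx": -0.94,"dy": -0.78,"dz": 0,"wx": 0,"wy": 0,"wz": 0}
    - {"dx": -0.94,"dy": -0.78,"dz": 0,"wx": 0,"wy": 0,"wz": 0}

```text
t: 0.35
position: [0.2535, 0.4167, 0.2185]
tool_rot: [-0.698, -3.063, 0.002]
contact_force: [1.0, -0.8, 0.5]
finger_gap: 0.0856
grasp_force: 0.0
```

Emit:
move_arm:
  plan:
    - {"dx": -0.94,"dy": -0.78,"dz": 0,"wx": 0,"wy": 0,"wz": 0}
    - {"dx": -0.94,"dy": -0.78,"dz": 0,"wx": 0,"wy": 0,"wz": 0}
    - {"dx": -0.94,"dy": -0.78,"dz": 0,"wx": 0,"wy": 0,"wz": 0}
    - {"dx": -0.94,"dy": -0.78,"dz": 0,"wx": 0,"wy": 0,"wz": 0}
    - {"dx": -0.94,"dy": -0.78,"dz": 0,"wx": 0,"wy": 0,"wz": 0}
    - {"dx": -0.94,"dy": -0.78,"dz": 0,"wx": 0,"wy": 0,"wz": 0}
    - {"dx": -0.94,"dy": -0.78,"dz": 0,"wx": 0,"wy": 0,"wz": 0}
    - {"dx": -0.94,"dy": -0.78,"dz": 0,"wx": 0,"wy": 0,"wz": 0}
    - {"dx": -0.94,"dy": -0.78,"dz": 0,"wx": 0,"wy": 0,"wz": 0}
    - {"dx": -0.94,"dy": -0.78,"dz": 0,"wx": 0,"wy": 0,"wz": 0}
    - {"dx": -0.94,"dy": -0.78,"dz": 0,"wx": 0,"wy": 0,"wz": 0}
    - {"dx": -0.94,"dy": -0.78,"dz": 0,"wx": 0,"wy": 0,"wz": 0}
    - {"dx": -0.94,"dy": -0.78,"dz": 0,"wx": 0,"wy": 0,"wz": 0}
    - {"dx": -0.94,"dy": -0.78,"dz": 0,"wx": 0,"wy": 0,"wz": 0}
    - {"dx": -0.94,"dy": -0.78,"dz": 0,"wx": 0,"wy": 0,"wz": 0}
    - {"dx": -0.94,"dy": -0.78,"dz": 0,"wx": 0,"wy": 0,"wz": 0}
    - {"dx": -0.94,"dy": -0.78,"dz": 0,"wx": 0,"wy": 0,"wz": 0}
    - {"dx": -0.94,"dy": -0.78,"dz": 0,"wx": 0,"wy": 0,"wz": 0}
    - {"dx": -0.94,"dy": -0.78,"dz": 0,"wx": 0,"wy": 0,"wz": 0}
    - {"dx": -0.94,"dy": -0.78,"dz": 0,"wx": 0,"wy": 0,"wz": 0}
  hand: 1
  force: 30

```text
t: 2.35
position: [0.5075, -0.1396, 0.2189]
tool_rot: [-0.701, -3.062, -0.0]
contact_force: [1.1, -0.2, -0.1]
finger_gap: 0.0854
grasp_force: 0.0
```

Emit:
move_arm:
  plan:
    - {"dx": -0.94,"dy": -0.8,"dz": 0,"wx": 0,"wy": 0,"wz": 0}
    - {"dx": -0.94,"dy": -0.8,"dz": 0,"wx": 0,"wy": 0,"wz": 0}
    - {"dx": 0,"dy": 0,"dz": 0,"wx": 0,"wy": 0,"wz": 0.0376}
    - {"dx": 0,"dy": 0,"dz": 0,"wx": 0,"wy": 0,"wz": 0.0376}
    - {"dx": 0,"dy": 0,"dz": 0,"wx": 0,"wy": 0,"wz": 0.0376}
    - {"dx": 0,"dy": 0,"dz": 0,"wx": 0,"wy": 0,"wz": 0.0376}
    - {"dx": 0,"dy": 0,"dz": 0,"wx": 0,"wy": 0,"wz": 0}
    - {"dx": 0,"dy": 0,"dz": 0,"wx": 0,"wy": 0,"wz": 0}

```text
t: 3.15
position: [0.5322, -0.1948, 0.219]
tool_rot: [-1.394, -2.815, 0.0]
contact_force: [0.3, -0.6, 0.1]
finger_gap: 0.0855
grasp_force: 0.0
```

```bash
cat >> h.py <<'E'
def blob(c,P,lo,hi,near,rad,nm):
    Z=P[...,2];m=(Z>lo)&(Z<hi)&(c['range_z']>0)&(np.hypot(P[...,0]-near[0],P[...,1]-near[1])<rad)
    q=P[m]; 
    if len(q)>3: 
        f=(q[:,:2]*1000).astype(np.float32);k,r=cv2.minEnclosingCircle(f);b=cv2.minAreaRect(f)
        print(nm,len(q),'z',q[:,2].mean().round(4),'circ',np.round(k,1),round(r,1),'rect',np.round(b[0],1),np.round(b[1],1),round(b[2],1))
    else: print(nm,'none')
E
python3 - <<'E'
from h import *
c,P=cap('wrist'); save('w1',c['color']); np.save('w1P.npy',P)
go(.5334,-.1969,.073,37.1)
blob(c,P,.084,.1,(.533,-.197),.03,'handle')
blob(c,P,.14,.17,(.589,-.296),.04,'knob')
blob(c,P,.03,.04,(.48,-.31),.1,'bar')
E
```

```text
pos [ 0.5321 -0.1948  0.219 ] yaw 37.3 t 3.2 gap 0.0854 F 0.0 f [0.1 0.7 0.5] q [-0.35  0.21  0.06  1.42 -0.    0.57] ztilt [-0.0004  0.0001]
  shift units [-0.101 -0.011  5.841]
  turn world deg -0.2 -> wz total 0.0011
handle 291 z 0.0891 circ [ 533.8 -201.2] 9.0 rect [ 533.7 -201.1] [17.1 17.3] 22.8
knob 673 z 0.15 circ [ 588.8 -299.5] 12.6 rect [ 587.1 -295.9] [25.2 16.8] 26.4
bar 1060 z 0.0329 circ [ 526.1 -302.6] 54.1 rect [ 525.4 -302.9] [102.   41.6] 2.0
```

View pics/w1.png

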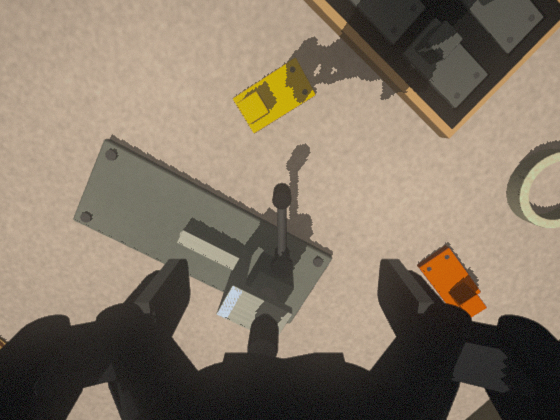

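The wrist view shows the handle at (281,193) with the lever running down to the sleeve, and the fingers at either side. The two cameras put the handle about 4 mm apart, so I use the mean. Now descend and grip.

Emit:
move_arm:
  plan:
    - {"dx": -0.17,"dy": -0.06,"dz": 0.9,"wx": 0,"wy": 0,"wz": 0}
    - {"dx": 0,"dy": 0,"dz": 0.9,"wx": 0,"wy": 0,"wz": 0}
    - {"dx": 0,"dy": 0,"dz": 0.9,"wx": 0,"wy": 0,"wz": 0}
    - {"dx": 0,"dy": 0,"dz": 0.9,"wx": 0,"wy": 0,"wz": 0}
    - {"dx": 0,"dy": 0,"dz": 0.9,"wx": 0,"wy": 0,"wz": 0}
    - {"dx": 0,"dy": 0,"dz": 0.9,"wx": 0,"wy": 0,"wz": 0}
    - {"dx": 0,"dy": 0,"dz": 0.44,"wx": 0,"wy": 0,"wz": 0}
    - {"dx": 0,"dy": 0,"dz": 0,"wx": 0,"wy": 0,"wz": 0}

```text
t: 4.0
position: [0.5325, -0.1987, 0.0716]
tool_rot: [-1.395, -2.811, 0.001]
contact_force: [0.4, 0.1, -0.1]
finger_gap: 0.0854
grasp_force: 0.0
```

Emit:
move_arm:
  plan:
    - {"dx": 0,"dy": 0,"dz": 0,"wx": 0,"wy": 0,"wz": 0}
    - {"dx": 0,"dy": 0,"dz": 0,"wx": 0,"wy": 0,"wz": 0}
    - {"dx": 0,"dy": 0,"dz": 0,"wx": 0,"wy": 0,"wz": 0}
    - {"dx": 0,"dy": 0,"dz": 0,"wx": 0,"wy": 0,"wz": 0}
    - {"dx": 0,"dy": 0,"dz": 0,"wx": 0,"wy": 0,"wz": 0}
    - {"dx": 0,"dy": 0,"dz": 0,"wx": 0,"wy": 0,"wz": 0}
  hand: -1
  force: 20

```text
t: 4.6
position: [0.5339, -0.1992, 0.0738]
tool_rot: [1.398, 2.813, 0.0]
contact_force: [-1.3, -0.2, 2.8]
finger_gap: 0.0159
grasp_force: 19.5
```

Run:
```python
from h import *
go()
```

```text
pos [ 0.5339 -0.1992  0.0738] yaw 37.2 t 4.6 gap 0.0159 F 19.5 f [-1.3 -0.2  2.8] q [-0.36  0.25 -0.21  1.11 -0.    0.57] ztilt [ 0.0008 -0.0004]
  shift units [0. 0. 0.]
```

Emit:
move_arm:
  plan:
    - {"dx": -0.0187,"dy": 0.356,"dz": 0,"wx": 0,"wy": 0,"wz": 0.0334}
    - {"dx": -0.0187,"dy": 0.356,"dz": 0,"wx": 0,"wy": 0,"wz": 0.0334}
    - {"dx": -0.0187,"dy": 0.356,"dz": 0,"wx": 0,"wy": 0,"wz": 0.0334}
    - {"dx": -0.0187,"dy": 0.356,"dz": 0,"wx": 0,"wy": 0,"wz": 0.0334}
    - {"dx": -0.0187,"dy": 0.356,"dz": 0,"wx": 0,"wy": 0,"wz": 0.0334}
    - {"dx": -0.0187,"dy": 0.356,"dz": 0,"wx": 0,"wy": 0,"wz": 0.0334}
    - {"dx": -0.0187,"dy": 0.356,"dz": 0,"wx": 0,"wy": 0,"wz": 0.0334}
    - {"dx": -0.0187,"dy": 0.356,"dz": 0,"wx": 0,"wy": 0,"wz": 0.0334}
    - {"dx": -0.0187,"dy": 0.356,"dz": 0,"wx": 0,"wy": 0,"wz": 0.0334}
    - {"dx": -0.0187,"dy": 0.356,"dz": 0,"wx": 0,"wy": 0,"wz": 0.0334}
    - {"dx": 0,"dy": 0,"dz": 0,"wx": 0,"wy": 0,"wz": 0}
    - {"dx": 0,"dy": 0,"dz": 0,"wx": 0,"wy": 0,"wz": 0}
    - {"dx": 0,"dy": 0,"dz": 0,"wx": 0,"wy": 0,"wz": 0}

```text
t: 5.9
position: [0.6183, -0.1893, 0.0738]
tool_rot: [2.617, 1.734, -0.0]
contact_force: [0.1, -3.9, 4.2]
finger_gap: 0.016
grasp_force: 19.6
```

Run:
```python
from h import *
go()
p=env.sense()['position'][:2];o=(.5150,-.3071)
l=wl(-8.2,(0,0),p-o);d=l-[.075,.0296];print('stand frame',l,'r',np.hypot(*d),'clamp',.6-np.arctan2(d[0],d[1]))
```

```text
pos [ 0.6183 -0.1893  0.0738] yaw -23.0 t 5.9 gap 0.0160 F 19.6 f [ 0.1 -3.9  4.2] q [-0.3   0.39 -0.02  1.16 -0.    1.67] ztilt [ 0.001  -0.0015]
  shift units [0. 0. 0.]
stand frame [0.11907045 0.10181397] r 0.0845994227688893 clamp 0.052058891961210385
```

Emit:
move_arm:
  plan:
    - {"dx": 0,"dy": 0,"dz": 0,"wx": 0,"wy": 0,"wz": 0}
    - {"dx": 0,"dy": 0,"dz": 0,"wx": 0,"wy": 0,"wz": 0}
    - {"dx": 0,"dy": 0,"dz": 0,"wx": 0,"wy": 0,"wz": 0}
    - {"dx": 0,"dy": 0,"dz": 0,"wx": 0,"wy": 0,"wz": 0}
    - {"dx": 0,"dy": 0,"dz": -0.88,"wx": 0,"wy": 0,"wz": 0}
    - {"dx": 0,"dy": 0,"dz": -0.88,"wx": 0,"wy": 0,"wz": 0}
    - {"dx": 0,"dy": 0,"dz": -0.88,"wx": 0,"wy": 0,"wz": 0}
    - {"dx": 0,"dy": 0,"dz": -0.88,"wx": 0,"wy": 0,"wz": 0}
    - {"dx": 0,"dy": 0,"dz": -0.88,"wx": 0,"wy": 0,"wz": 0}
    - {"dx": -0.74,"dy": 0.1,"dz": 0,"wx": 0,"wy": 0,"wz": 0}
    - {"dx": -0.74,"dy": 0.1,"dz": 0,"wx": 0,"wy": 0,"wz": 0}
    - {"dx": -0.74,"dy": 0.1,"dz": 0,"wx": 0,"wy": 0,"wz": 0}
    - {"dx": -0.74,"dy": 0.1,"dz": 0,"wx": 0,"wy": 0,"wz": 0}
    - {"dx": -0.74,"dy": 0.1,"dz": 0,"wx": 0,"wy": 0,"wz": 0}
    - {"dx": -0.74,"dy": 0.11,"dz": 0,"wx": 0,"wy": 0,"wz": 0}
    - {"dx": 0,"dy": 0,"dz": 0,"wx": 0,"wy": 0,"wz": 0}
    - {"dx": 0,"dy": 0,"dz": 0,"wx": 0,"wy": 0,"wz": 0}
  hand: 1

```text
t: 7.6
position: [0.5885, -0.2976, 0.1829]
tool_rot: [-2.62, -1.733, -0.0]
contact_force: [-0.1, 0.0, 0.4]
finger_gap: 0.0853
grasp_force: 0.0
```

Run:
```python
from h import *
c,P=cap('top')
go(.589,-.2975,.141)
blob(c,P,.083,.1,(.62,-.187),.03,'handle')
```

```text
pos [ 0.5887 -0.297   0.183 ] yaw -23.0 t 7.7 gap 0.0855 F 0.0 f [ 0.5  0.3 -0.1] q [-0.47  0.39  0.22  1.4   0.    1.5 ] ztilt [-0.0001  0.0004]
  shift units [-0.014  0.019  1.681]
handle 45 z 0.0896 circ [ 618.4 -186.9] 8.5 rect [ 618.  -186.8] [15.  16.2] 43.9
```

Emit:
move_arm:
  plan:
    - {"dx": 0,"dy": 0,"dz": 0.84,"wx": 0,"wy": 0,"wz": 0}
    - {"dx": 0,"dy": 0,"dz": 0.84,"wx": 0,"wy": 0,"wz": 0}
    - {"dx": 0,"dy": 0,"dz": 0,"wx": 0,"wy": 0,"wz": 0}
    - {"dx": 0,"dy": 0,"dz": 0,"wx": 0,"wy": 0,"wz": 0}

```text
t: 8.05
position: [0.5888, -0.296, 0.1414]
tool_rot: [-2.618, -1.736, 0.001]
contact_force: [0.5, -0.5, 0.2]
finger_gap: 0.0856
grasp_force: 0.0
```

Emit:
move_arm:
  plan:
    - {"dx": 0,"dy": 0,"dz": 0,"wx": 0,"wy": 0,"wz": 0}
    - {"dx": 0,"dy": 0,"dz": 0,"wx": 0,"wy": 0,"wz": 0}
    - {"dx": 0,"dy": 0,"dz": 0,"wx": 0,"wy": 0,"wz": 0}
    - {"dx": 0,"dy": 0,"dz": 0,"wx": 0,"wy": 0,"wz": 0}
    - {"dx": 0,"dy": 0,"dz": 0,"wx": 0,"wy": 0,"wz": 0}
    - {"dx": 0,"dy": 0,"dz": 0,"wx": 0,"wy": 0,"wz": 0}
  hand: -1
  force: 50

```text
t: 8.65
position: [0.5888, -0.2968, 0.1413]
tool_rot: [2.619, 1.735, 0.0]
contact_force: [0.3, -0.0, -0.2]
finger_gap: 0.0003
grasp_force: 0.0
```

Emit:
move_arm:
  plan:
    - {"dx": 0,"dy": 0,"dz": -0.2,"wx": 0,"wy": 0,"wz": 0}
    - {"dx": 0,"dy": 0,"dz": -0.2,"wx": 0,"wy": 0,"wz": 0}
    - {"dx": 0,"dy": 0,"dz": -0.2,"wx": 0,"wy": 0,"wz": 0}
    - {"dx": 0,"dy": 0,"dz": -0.2,"wx": 0,"wy": 0,"wz": 0}
    - {"dx": 0,"dy": 0,"dz": -0.2,"wx": 0,"wy": 0,"wz": 0}
    - {"dx": 0,"dy": 0,"dz": -0.2,"wx": 0,"wy": 0,"wz": 0}
    - {"dx": 0,"dy": 0,"dz": -0.2,"wx": 0,"wy": 0,"wz": 0}
    - {"dx": 0,"dy": 0,"dz": -0.1,"wx": 0,"wy": 0,"wz": 0}
    - {"dx": 0,"dy": 0,"dz": 0,"wx": 0,"wy": 0,"wz": 0}
    - {"dx": 0,"dy": 0,"dz": 0,"wx": 0,"wy": 0,"wz": 0}
    - {"dx": 0,"dy": 0,"dz": 0,"wx": 0,"wy": 0,"wz": 0}

```text
t: 9.75
position: [0.5887, -0.2967, 0.1783]
tool_rot: [-2.619, -1.734, 0.0]
contact_force: [0.4, -0.1, 0.3]
finger_gap: 0.0001
grasp_force: 0.0
```

The fingers closed on nothing, so I measure the knob properly.

Run:
```python
from h import *
for f in('top0P.npy','w1P.npy','side0P.npy'):
    P=np.load(f).reshape(-1,3);P=P[(np.hypot(P[:,0]-.585,P[:,1]+.3)<.06)&(P[:,2]>.09)&(P[:,2]<.2)]
    print(f,len(P),P[:,2].max())
    for lo in np.arange(.09,.2,.01):
        q=P[(P[:,2]>=lo)&(P[:,2]<lo+.01)]
        if len(q)>3: k,r=cv2.minEnclosingCircle((q[:,:2]*1000).astype(np.float32));print('%.2f'%lo,len(q),np.round(k),round(r,1),q.mean(0).round(4))
img=cv2.imread('pics/side0.png');cv2.imwrite('pics/c2.png',np.clip(1.7*cv2.resize(img[95:205,210:390],None,fx=4,fy=4,interpolation=cv2.INTER_CUBIC).astype(float),0,255).astype(np.uint8))
```

```text
top0P.npy 511 0.15749303889375232
0.09 11 [ 562. -299.] 22.9 [ 0.5543 -0.2894  0.0963]
0.10 220 [ 577. -298.] 35.7 [ 0.5704 -0.295   0.1077]
0.11 129 [ 577. -300.] 34.2 [ 0.5732 -0.2965  0.1115]
0.12 11 [ 588. -289.] 10.3 [ 0.5849 -0.2869  0.1265]
0.13 18 [ 588. -294.] 12.4 [ 0.5848 -0.2884  0.1353]
0.14 19 [ 588. -295.] 12.1 [ 0.5861 -0.2892  0.1458]
0.15 103 [ 589. -296.] 12.7 [ 0.589  -0.296   0.1538]
w1P.npy 3195 0.154474471958162
0.09 156 [ 577. -301.] 35.6 [ 0.5609 -0.2906  0.0966]
0.10 1940 [ 577. -301.] 35.5 [ 0.5715 -0.2981  0.1079]
0.11 41 [ 577. -295.] 31.0 [ 0.5734 -0.2974  0.1118]
0.12 186 [ 589. -299.] 12.8 [ 0.5849 -0.2921  0.1254]
0.13 199 [ 589. -299.] 12.9 [ 0.5844 -0.2923  0.1352]
0.14 227 [ 588. -299.] 12.4 [ 0.5843 -0.2921  0.1452]
0.15 446 [ 589. -300.] 12.6 [ 0.5873 -0.2962  0.1524]
side0P.npy 349 0.15497806653269808
0.09 34 [ 575. -281.] 28.9 [ 0.5707 -0.2841  0.0969]
0.10 172 [ 581. -299.] 36.6 [ 0.5776 -0.2936  0.107 ]
0.11 24 [ 581. -298.] 32.4 [ 0.5789 -0.2953  0.112 ]
0.12 24 [ 592. -293.] 11.6 [ 0.5909 -0.289   0.125 ]
0.13 26 [ 592. -292.] 11.8 [ 0.5922 -0.2883  0.1348]
0.14 25 [ 592. -294.] 11.6 [ 0.5917 -0.2898  0.1448]
0.15 44 [ 592. -298.] 14.8 [ 0.5922 -0.2964  0.1519]
```

View pics/c2.png

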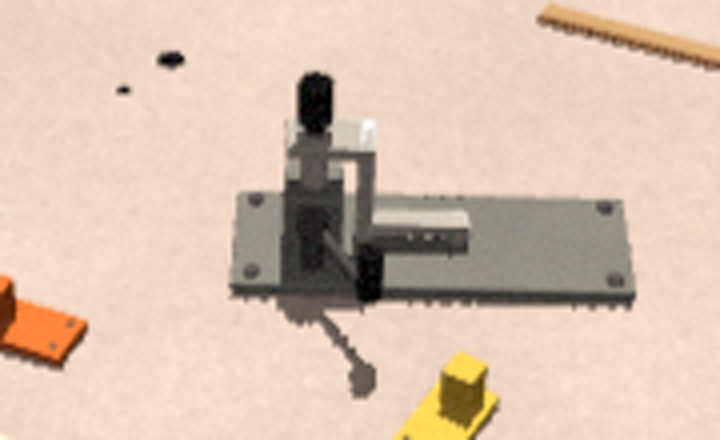

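The crop shows the knob at (315,100) upright above the cap, so its position fits. I'll look at how things stand now.

Run:
```python
from h import *
c,P=cap('side');save('s2',c['color']);i=c['color'][...,::-1][95:215,200:390]
cv2.imwrite('pics/c3.png',np.clip(1.5*cv2.resize(i,None,fx=4,fy=4,interpolation=cv2.INTER_CUBIC).astype(float),0,255).astype(np.uint8))
c,P=cap('top')
blob(c,P,.083,.1,(.62,-.187),.03,'handle')
blob(c,P,.03,.075,wl(8.2,(.515,-.3071),(-.03,0)),.03,'bar')
go()
```

```text
handle 47 z 0.0905 circ [ 617.5 -187.1] 8.9 rect [ 617.8 -186.4] [14.8 17. ] 44.9
bar 123 z 0.0334 circ [ 494.6 -311.2] 20.6 rect [ 494.5 -310.8] [39.9 19.3] 7.2
pos [ 0.5887 -0.2966  0.1784] yaw -23.0 t 9.8 gap 0.0003 F 0.0 f [-0.6 -0.6 -0.2] q [-0.47  0.39  0.21  1.39 -0.    1.5 ] ztilt [-0.0005  0.0003]
  shift units [0. 0. 0.]
```

View pics/c3.png

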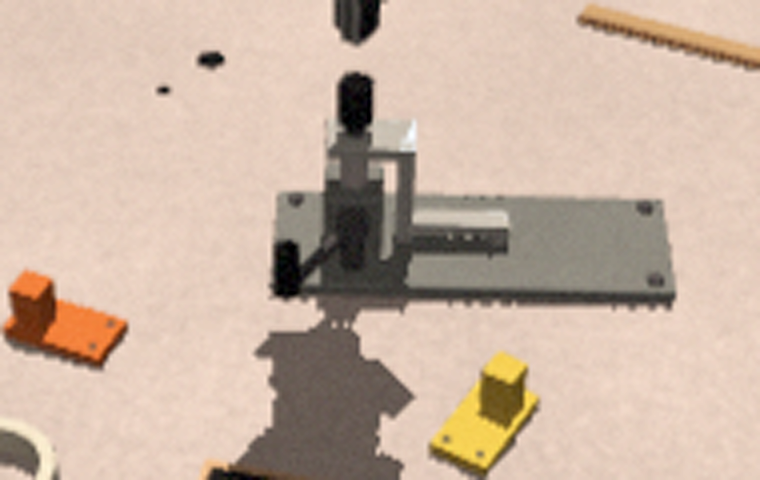

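Run:
```python
from h import *
c,P=cap('side')
Q=P.reshape(-1,3);Q=Q[np.hypot(Q[:,0]-.589,Q[:,1]+.298)<.05]
for lo in np.arange(.105,.21,.006):
    q=Q[(Q[:,2]>=lo)&(Q[:,2]<lo+.006)]
    if len(q)>3: print('%.3f'%lo,len(q),'x',q[:,0].min().round(4),q[:,0].max().round(4),'y',q[:,1].min().round(4),q[:,1].max().round(4))
```

```text
0.105 149 x 0.5478 0.6124 y -0.3211 -0.2744
0.111 15 x 0.5529 0.6062 y -0.3154 -0.2797
0.117 8 x 0.5805 0.6038 y -0.2962 -0.2875
0.123 17 x 0.5808 0.6036 y -0.2941 -0.2815
0.129 13 x 0.581 0.6033 y -0.2949 -0.2843
0.135 19 x 0.5806 0.6041 y -0.2954 -0.2833
0.141 17 x 0.5804 0.6043 y -0.2966 -0.2844
0.147 38 x 0.5809 0.6037 y -0.3113 -0.2856
0.153 10 x 0.5816 0.6012 y -0.3039 -0.2848
0.189 4 x 0.587 0.5949 y -0.2904 -0.286
0.195 15 x 0.5813 0.6047 y -0.2971 -0.2797
0.201 21 x 0.577 0.6047 y -0.3015 -0.2837
0.207 20 x 0.5771 0.605 y -0.2986 -0.2817
```

Run:
```python
from h import *
def tips(nm):
    s=env.sense();c,P=cap('wrist')
    M=R.from_rotvec(s['tool_rot']).as_matrix();L=(P-s['position'])@M
    z=c['range_z'];m=(z>0)&(np.abs(L[...,0])<.02)&(np.abs(L[...,1])<.06)&(L[...,2]<.025)
    q=L[m];print(nm,m.sum(), 'tool z max',np.percentile(q[:,2],[50,90,98,100]).round(4)); 
    t=q[q[:,2]>np.percentile(q[:,2],95)];print(t.mean(0),t.min(0),t.max(0))
    save('w2',c['color']); print(c['mount'].round(4))
tips('closed')
```

```text
closed 54328 tool z max [-0.0897 -0.0632 -0.0345  0.025 ]
[ 0.00646488  0.00131094 -0.03637044] [-0.01336091 -0.01957913 -0.05445547] [0.01217756 0.02177215 0.02499953]
[[-1.000e-04  9.616e-01  2.743e-01  6.800e-02]
 [ 1.000e+00  3.000e-04 -6.000e-04  1.200e-03]
 [-7.000e-04  2.743e-01 -9.616e-01 -1.541e-01]
 [ 0.000e+00  0.000e+00  0.000e+00  1.000e+00]]
```

View pics/w2.png

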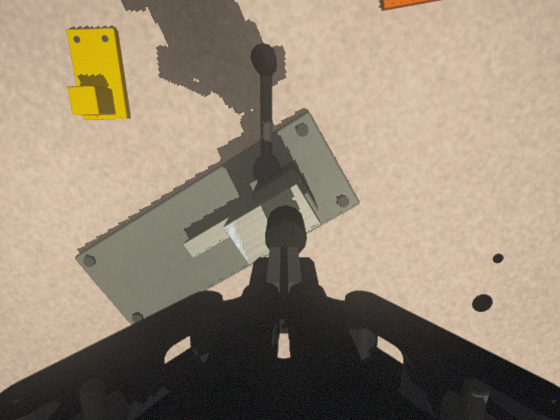

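The wrist view shows the closed fingertips near (286,255) and the knob at (286,228) just beyond them. I read the depths along that column.

Run:
```python
from h import *
s=env.sense();c,P=cap('wrist')
M=R.from_rotvec(s['tool_rot']).as_matrix();L=(P-s['position'])@M
print(c['vertical_fov'],c['cx'],c['cy'])
for v in range(205,335,6):
    for u in (279,287,295): print(v,u,'z%.3f'%c['range_z'][v,u],'tool',L[v,u].round(3),end=' | ')
    print()
```

```text
66.83865485986195 283.4098878829062 207.61766804946572
205 279 z0.234 tool [ 0.006 -0.002  0.071] | 205 287 z0.219 tool [0.01  0.004 0.057] | 205 295 z0.232 tool [0.006 0.01  0.07 ] | 
211 279 z0.207 tool [ 0.009 -0.002  0.044] | 211 287 z0.205 tool [0.01  0.004 0.043] | 211 295 z0.212 tool [0.008 0.009 0.049] | 
217 279 z0.194 tool [ 0.009 -0.001  0.031] | 217 287 z0.193 tool [0.01  0.004 0.03 ] | 217 295 z0.199 tool [0.008 0.009 0.035] | 
223 279 z0.192 tool [ 0.006 -0.001  0.028] | 223 287 z0.191 tool [0.007 0.003 0.027] | 223 295 z0.191 tool [0.007 0.008 0.027] | 
229 279 z0.191 tool [ 0.003 -0.001  0.026] | 229 287 z0.189 tool [0.004 0.003 0.025] | 229 295 z0.191 tool [0.003 0.008 0.026] | 
235 279 z0.192 tool [-0.001 -0.001  0.026] | 235 287 z0.191 tool [-0.     0.003  0.025] | 235 295 z0.191 tool [-0.     0.008  0.025] | 
241 279 z0.193 tool [-0.004 -0.001  0.026] | 241 287 z0.194 tool [-0.005  0.004  0.026] | 241 295 z0.193 tool [-0.004  0.008  0.026] | 
247 279 z0.148 tool [ 0.01  -0.001 -0.017] | 247 287 z0.148 tool [ 0.01   0.003 -0.016] | 247 295 z0.148 tool [ 0.01   0.00
[... 1215 characters left out ...]
011  0.005 -0.063] | 
307 279 z0.113 tool [ 0.003 -0.    -0.055] | 307 287 z0.119 tool [-0.     0.003 -0.05 ] | 307 295 z0.100 tool [ 0.011  0.005 -0.066] | 
313 279 z0.114 tool [ 0.001 -0.    -0.055] | 313 287 z0.120 tool [-0.003  0.003 -0.049] | 313 295 z0.096 tool [ 0.011  0.005 -0.071] | 
319 279 z0.113 tool [-0.001 -0.    -0.056] | 319 287 z0.121 tool [-0.006  0.003 -0.049] | 319 295 z0.095 tool [ 0.01   0.005 -0.072] | 
325 279 z0.114 tool [-0.004 -0.    -0.056] | 325 287 z0.123 tool [-0.009  0.003 -0.048] | 325 295 z0.095 tool [ 0.008  0.005 -0.072] | 
331 279 z0.113 tool [-0.005 -0.    -0.057] | 331 287 z0.123 tool [-0.012  0.003 -0.049] | 331 295 z0.096 tool [ 0.006  0.005 -0.072] |
```

The depths show that the shut fingertips really stand about 13 mm behind the reported TCP, and both the side and wrist cameras agree. So I work with tips = TCP z + 0.013 and go about 24 mm deeper.

Emit:
move_arm:
  plan:
    - {"dx": 0,"dy": 0,"dz": 0,"wx": 0,"wy": 0,"wz": 0}
    - {"dx": 0,"dy": 0,"dz": 0,"wx": 0,"wy": 0,"wz": 0}
    - {"dx": 0,"dy": 0,"dz": 0,"wx": 0,"wy": 0,"wz": 0}
    - {"dx": 0,"dy": 0,"dz": 0,"wx": 0,"wy": 0,"wz": 0}
    - {"dx": 0,"dy": 0,"dz": 0,"wx": 0,"wy": 0,"wz": 0}
    - {"dx": 0,"dy": 0,"dz": 0.66,"wx": 0,"wy": 0,"wz": 0}
    - {"dx": 0,"dy": 0,"dz": 0.66,"wx": 0,"wy": 0,"wz": 0}
    - {"dx": 0,"dy": 0,"dz": 0.66,"wx": 0,"wy": 0,"wz": 0}
    - {"dx": 0,"dy": 0,"dz": 0.66,"wx": 0,"wy": 0,"wz": 0}
    - {"dx": 0,"dy": 0,"dz": 0,"wx": 0,"wy": 0,"wz": 0}
    - {"dx": 0,"dy": 0,"dz": 0,"wx": 0,"wy": 0,"wz": 0}
  hand: 1

```text
t: 11.1
position: [0.5887, -0.2967, 0.1129]
tool_rot: [-2.619, -1.735, 0.0]
contact_force: [0.2, -0.4, 0.9]
finger_gap: 0.0855
grasp_force: 0.0
```

Emit:
move_arm:
  plan:
    - {"dx": 0,"dy": 0,"dz": 0,"wx": 0,"wy": 0,"wz": 0}
    - {"dx": 0,"dy": 0,"dz": 0,"wx": 0,"wy": 0,"wz": 0}
    - {"dx": 0,"dy": 0,"dz": 0,"wx": 0,"wy": 0,"wz": 0}
    - {"dx": 0,"dy": 0,"dz": 0,"wx": 0,"wy": 0,"wz": 0}
    - {"dx": 0,"dy": 0,"dz": 0,"wx": 0,"wy": 0,"wz": 0}
    - {"dx": 0,"dy": 0,"dz": 0,"wx": 0,"wy": 0,"wz": 0}
  hand: -1
  force: 50

```text
t: 11.7
position: [0.5898, -0.2972, 0.1133]
tool_rot: [2.618, 1.734, 0.002]
contact_force: [3.8, -0.6, 0.4]
finger_gap: 0.0245
grasp_force: 49.6
```

Emit:
move_arm:
  plan:
    - {"dx": 0,"dy": 0,"dz": -0.2,"wx": 0,"wy": 0,"wz": 0}
    - {"dx": 0,"dy": 0,"dz": -0.2,"wx": 0,"wy": 0,"wz": 0}
    - {"dx": 0,"dy": 0,"dz": -0.2,"wx": 0,"wy": 0,"wz": 0}
    - {"dx": 0,"dy": 0,"dz": -0.2,"wx": 0,"wy": 0,"wz": 0}
    - {"dx": 0,"dy": 0,"dz": -0.2,"wx": 0,"wy": 0,"wz": 0}
    - {"dx": 0,"dy": 0,"dz": -0.2,"wx": 0,"wy": 0,"wz": 0}
    - {"dx": 0,"dy": 0,"dz": -0.2,"wx": 0,"wy": 0,"wz": 0}
    - {"dx": 0,"dy": 0,"dz": -0.2,"wx": 0,"wy": 0,"wz": 0}
    - {"dx": 0,"dy": 0,"dz": 0,"wx": 0,"wy": 0,"wz": 0}
    - {"dx": 0,"dy": 0,"dz": 0,"wx": 0,"wy": 0,"wz": 0}
    - {"dx": 0,"dy": 0,"dz": 0,"wx": 0,"wy": 0,"wz": 0}

```text
t: 12.8
position: [0.5898, -0.2971, 0.1526]
tool_rot: [2.618, 1.734, 0.001]
contact_force: [6.3, -2.7, -3.1]
finger_gap: 0.0245
grasp_force: 51.1
```

Run:
```python
from h import *
c,P=cap('top')
blob(c,P,.02,.1,wl(8.2,(.515,-.3071),(-.03,0)),.025,'bar')
blob(c,P,.083,.1,(.62,-.187),.03,'handle')
go()
```

```text
bar 136 z 0.0719 circ [ 491.7 -310.6] 18.7 rect [ 491.6 -310.6] [36.3 19.6] 12.0
handle 45 z 0.0901 circ [ 618.1 -186.8] 8.4 rect [ 618.  -186.8] [15.  15.7] 46.9
pos [ 0.5898 -0.2971  0.1526] yaw -23.0 t 12.8 gap 0.0246 F 51.1 f [ 5.3 -2.5 -0.8] q [-0.47  0.39  0.16  1.34  0.    1.5 ] ztilt [ 0.0015 -0.0007]
  shift units [0. 0. 0.]
```

Emit:
move_arm:
  plan:
    - {"dx": 0,"dy": 0,"dz": 0,"wx": 0,"wy": 0,"wz": 0}
    - {"dx": 0,"dy": 0,"dz": 0,"wx": 0,"wy": 0,"wz": 0}
    - {"dx": 0,"dy": 0,"dz": 0,"wx": 0,"wy": 0,"wz": 0}
    - {"dx": 0,"dy": 0,"dz": -0.5,"wx": 0,"wy": 0,"wz": 0}
    - {"dx": 0,"dy": 0,"dz": -0.8,"wx": 0,"wy": 0,"wz": 0}
    - {"dx": 0,"dy": 0,"dz": -0.8,"wx": 0,"wy": 0,"wz": 0}
    - {"dx": 0.895,"dy": -0.468,"dz": 0,"wx": 0,"wy": 0,"wz": 0}
    - {"dx": 0.895,"dy": -0.468,"dz": 0,"wx": 0,"wy": 0,"wz": 0}
    - {"dx": 0.895,"dy": -0.468,"dz": 0,"wx": 0,"wy": 0,"wz": 0}
    - {"dx": 0.895,"dy": -0.468,"dz": 0,"wx": 0,"wy": 0,"wz": 0}
    - {"dx": 0.895,"dy": -0.468,"dz": 0,"wx": 0,"wy": 0,"wz": 0}
    - {"dx": 0.895,"dy": -0.468,"dz": 0,"wx": 0,"wy": 0,"wz": 0}
    - {"dx": 0.895,"dy": -0.468,"dz": 0,"wx": 0,"wy": 0,"wz": 0}
    - {"dx": 0.895,"dy": -0.468,"dz": 0,"wx": 0,"wy": 0,"wz": 0}
    - {"dx": 0.895,"dy": -0.468,"dz": 0,"wx": 0,"wy": 0,"wz": 0}
    - {"dx": 0.895,"dy": -0.468,"dz": 0,"wx": 0,"wy": 0,"wz": 0}
    - {"dx": 0.895,"dy": -0.468,"dz": 0,"wx": 0,"wy": 0,"wz": 0}
    - {"dx": 0.895,"dy": -0.468,"dz": 0,"wx": 0,"wy": 0,"wz": 0}
  hand: 1

```text
t: 14.65
position: [0.5641, 0.0062, 0.2065]
tool_rot: [2.619, 1.734, 0.001]
contact_force: [0.4, -0.5, 0.2]
finger_gap: 0.0855
grasp_force: 0.0
```

Emit:
move_arm:
  plan:
    - {"dx": 0,"dy": 0,"dz": 0.15,"wx": 0,"wy": 0,"wz": -0.0467}
    - {"dx": 0,"dy": 0,"dz": 0.15,"wx": 0,"wy": 0,"wz": -0.0467}
    - {"dx": 0,"dy": 0,"dz": 0.15,"wx": 0,"wy": 0,"wz": -0.0467}
    - {"dx": 0,"dy": 0,"dz": 0.15,"wx": 0,"wy": 0,"wz": -0.0467}
    - {"dx": 0,"dy": 0,"dz": 0.15,"wx": 0,"wy": 0,"wz": -0.0467}
    - {"dx": 0,"dy": 0,"dz": 0.15,"wx": 0,"wy": 0,"wz": -0.0467}
    - {"dx": 0,"dy": 0,"dz": 0.15,"wx": 0,"wy": 0,"wz": -0.0467}
    - {"dx": 0,"dy": 0,"dz": 0.15,"wx": 0,"wy": 0,"wz": -0.0467}
    - {"dx": 0,"dy": 0,"dz": 0.15,"wx": 0,"wy": 0,"wz": -0.0467}
    - {"dx": 0,"dy": 0,"dz": 0.15,"wx": 0,"wy": 0,"wz": -0.0467}
    - {"dx": 0,"dy": 0,"dz": 0.15,"wx": 0,"wy": 0,"wz": -0.0467}
    - {"dx": 0,"dy": 0,"dz": 0.15,"wx": 0,"wy": 0,"wz": -0.0467}
    - {"dx": 0,"dy": 0,"dz": 0.15,"wx": 0,"wy": 0,"wz": -0.0467}
    - {"dx": 0,"dy": 0,"dz": 0,"wx": 0,"wy": 0,"wz": 0}
    - {"dx": 0,"dy": 0,"dz": 0,"wx": 0,"wy": 0,"wz": 0}
  hand: 0.2

```text
t: 16.15
position: [0.5644, 0.0053, 0.1572]
tool_rot: [0.106, 3.139, 0.0]
contact_force: [0.5, -0.5, 0.3]
finger_gap: 0.0511
grasp_force: 0.0
```

```bash
cat >> h.py <<'E'
def look(nm=None):
    out={}
    for n in('wrist','top'):
        c,P=cap(n)
        print(n)
        if nm and n=='wrist': save(nm,c['color'])
        rgb=c['color'].astype(int);grey=(rgb.max(-1)-rgb.min(-1)<45)
        Z=P[...,2];m=(grey&(Z>.0365)&(Z<.062)&(c['range_z']>0)&(P[...,0]>.2)&(P[...,1]>-.24)).astype(np.uint8)
        k,l,st,ce=cv2.connectedComponentsWithStats(m)
        for i in range(1,k):
            if st[i,4]<60: continue
            q=P[l==i];b=cv2.minAreaRect((q[:,:2]*1000).astype(np.float32))
            t=q[q[:,2]>np.percentile(q[:,2],50)-.004]
            b2=cv2.minAreaRect((t[:,:2]*1000).astype(np.float32))
            if max(b2[1])<60: print(' px',ce[i].round(),st[i,4],'ztop',np.median(t[:,2]).round(4),'c',np.round(b2[0],1),np.round(b2[1],1),'ang',round(b2[2]%90,1))
E
python3 - <<'E'
from h import *
go(.5655,.005,.017,86.4)
look()
E
```

```text
pos [0.5644 0.0053 0.1572] yaw 86.1 t 16.1 gap 0.0511 F 0.0 f [ 0.5 -0.5  0.3] q [ 0.01  0.21 -0.08  1.28 -0.    0.08] ztilt [ 0.0006 -0.    ]
  shift units [-0.041 -0.008  5.61 ]
  turn world deg 0.3 -> wz total -0.0016
wrist
 px [279.  86.] 1085 ztop 0.0532 c [472.6   6.5] [23.9 24. ] ang 86.3
 px [369.  86.] 1204 ztop 0.0532 c [477.5  76. ] [24.1 23.8] ang 86.3
 px [281. 202.] 891 ztop 0.0534 c [565.9   1.1] [23.9 24.2] ang 86.6
 px [361. 201.] 966 ztop 0.0532 c [569.8  70.3] [24.2 23.6] ang 85.8
 px [406. 365.] 84 ztop 0.0588 c [733.2 110.4] [ 2.7 15. ] ang 43.0
top
 px [130. 151.] 79 ztop 0.0571 c [726.3 383.9] [ 7.1 42.9] ang 39.8
 px [376. 206.] 83 ztop 0.057 c [ 605.4 -216.2] [49.2  9.7] ang 66.5
```

Emit:
move_arm:
  plan:
    - {"dx": -0.05,"dy": -0.09,"dz": 0.8,"wx": 0,"wy": 0,"wz": -0.0016}
    - {"dx": 0,"dy": 0,"dz": 0.8,"wx": 0,"wy": 0,"wz": 0}
    - {"dx": 0,"dy": 0,"dz": 0.8,"wx": 0,"wy": 0,"wz": 0}
    - {"dx": 0,"dy": 0,"dz": 0.8,"wx": 0,"wy": 0,"wz": 0}
    - {"dx": 0,"dy": 0,"dz": 0.8,"wx": 0,"wy": 0,"wz": 0}
    - {"dx": 0,"dy": 0,"dz": 0.8,"wx": 0,"wy": 0,"wz": 0}
    - {"dx": 0,"dy": 0,"dz": 0.5,"wx": 0,"wy": 0,"wz": 0}
    - {"dx": 0,"dy": 0,"dz": 0.31,"wx": 0,"wy": 0,"wz": 0}
    - {"dx": 0,"dy": 0,"dz": 0,"wx": 0,"wy": 0,"wz": 0}
    - {"dx": 0,"dy": 0,"dz": 0,"wx": 0,"wy": 0,"wz": 0}

```text
t: 17.25
position: [0.5659, 0.0029, 0.0169]
tool_rot: [0.094, 3.139, 0.0]
contact_force: [-0.2, 1.1, -0.3]
finger_gap: 0.0511
grasp_force: 0.0
```

Emit:
move_arm:
  plan:
    - {"dx": 0,"dy": 0,"dz": 0,"wx": 0,"wy": 0,"wz": 0}
    - {"dx": 0,"dy": 0,"dz": 0,"wx": 0,"wy": 0,"wz": 0}
    - {"dx": 0,"dy": 0,"dz": 0,"wx": 0,"wy": 0,"wz": 0}
    - {"dx": 0,"dy": 0,"dz": 0,"wx": 0,"wy": 0,"wz": 0}
    - {"dx": 0,"dy": 0,"dz": 0,"wx": 0,"wy": 0,"wz": 0}
    - {"dx": 0,"dy": 0,"dz": 0,"wx": 0,"wy": 0,"wz": 0}
  hand: -1
  force: 50

```text
t: 17.85
position: [0.5662, 0.003, 0.0173]
tool_rot: [0.093, 3.138, 0.0]
contact_force: [-0.5, 0.8, 5.5]
finger_gap: 0.0232
grasp_force: 50.2
```

Emit:
move_arm:
  plan:
    - {"dx": 0,"dy": 0,"dz": -0.3,"wx": 0,"wy": 0,"wz": 0}
    - {"dx": 0,"dy": 0,"dz": -0.6,"wx": 0,"wy": 0,"wz": 0}
    - {"dx": 0,"dy": 0,"dz": -0.9,"wx": 0,"wy": 0,"wz": 0}
    - {"dx": 0,"dy": 0,"dz": -0.9,"wx": 0,"wy": 0,"wz": 0}
    - {"dx": 0,"dy": 0,"dz": -0.9,"wx": 0,"wy": 0,"wz": 0}
    - {"dx": 0.413,"dy": -0.906,"dz": 0,"wx": 0,"wy": 0,"wz": 0}
    - {"dx": 0.413,"dy": -0.906,"dz": 0,"wx": 0,"wy": 0,"wz": 0}
    - {"dx": 0.413,"dy": -0.906,"dz": 0,"wx": 0,"wy": 0,"wz": 0}
    - {"dx": 0.413,"dy": -0.906,"dz": 0,"wx": 0,"wy": 0,"wz": 0}
    - {"dx": 0.413,"dy": -0.906,"dz": 0,"wx": 0,"wy": 0,"wz": 0}
    - {"dx": 0.413,"dy": -0.906,"dz": 0,"wx": 0,"wy": 0,"wz": 0}
    - {"dx": 0.413,"dy": -0.906,"dz": 0,"wx": 0,"wy": 0,"wz": 0}
    - {"dx": 0.413,"dy": -0.906,"dz": 0,"wx": 0,"wy": 0,"wz": 0}
    - {"dx": 0.413,"dy": -0.906,"dz": 0,"wx": 0,"wy": 0,"wz": 0}
    - {"dx": 0.413,"dy": -0.906,"dz": 0,"wx": 0,"wy": 0,"wz": 0}

```text
t: 19.35
position: [0.448, -0.2177, 0.1063]
tool_rot: [-0.093, -3.14, -0.0]
contact_force: [-0.4, -0.0, -1.7]
finger_gap: 0.0236
grasp_force: 49.5
```

Emit:
move_arm:
  plan:
    - {"dx": 0.413,"dy": -0.906,"dz": 0,"wx": 0,"wy": 0,"wz": 0}
    - {"dx": 0.413,"dy": -0.906,"dz": 0,"wx": 0,"wy": 0,"wz": 0}
    - {"dx": 0.413,"dy": -0.906,"dz": 0,"wx": 0,"wy": 0,"wz": 0}
    - {"dx": 0.413,"dy": -0.906,"dz": 0,"wx": 0,"wy": 0,"wz": 0}
    - {"dx": 0.413,"dy": -0.906,"dz": 0,"wx": 0,"wy": 0,"wz": 0}
    - {"dx": 0,"dy": 0,"dz": 0,"wx": 0,"wy": 0,"wz": -0.022}
    - {"dx": 0,"dy": 0,"dz": 0,"wx": 0,"wy": 0,"wz": -0.022}
    - {"dx": 0,"dy": 0,"dz": 0,"wx": 0,"wy": 0,"wz": -0.021}
    - {"dx": 0,"dy": 0,"dz": 0,"wx": 0,"wy": 0,"wz": 0}
    - {"dx": 0,"dy": 0,"dz": 0,"wx": 0,"wy": 0,"wz": 0}

```text
t: 20.35
position: [0.3905, -0.3269, 0.1062]
tool_rot: [0.225, -3.133, -0.0]
contact_force: [0.2, -0.2, -1.0]
finger_gap: 0.0231
grasp_force: 49.5
```

Run:
```python
from h import *
go(.3913,-.3269,.0195,98.2)
c,P=cap('wrist');save('w3',c['color'])
o=(.515,-.3071);b=wl(8.2,o,(-.03,0))
blob(c,P,.063,.08,b,.05,'bar')
q=P.reshape(-1,3);q=q[(abs(q[:,2]-.0125)<.004)&(np.hypot(q[:,0]-.5,q[:,1]+.31)<.2)]
print('plate',cv2.minAreaRect((q[:,:2]*1000).astype(np.float32)),len(q))
```

```text
pos [ 0.3905 -0.3269  0.1062] yaw 98.2 t 20.4 gap 0.0231 F 49.5 f [ 0.2 -0.2 -1. ] q [-0.7   0.12 -0.29  1.16 -0.   -0.84] ztilt [-0.0003  0.0002]
  shift units [-0.032 -0.005  3.47 ]
  turn world deg -0.0 -> wz total 0.0001
bar none
plate ((414.9648132324219, -247.83726501464844), (292.6963806152344, 129.561279296875), 82.57756805419922) 11751
```

View pics/w3.png

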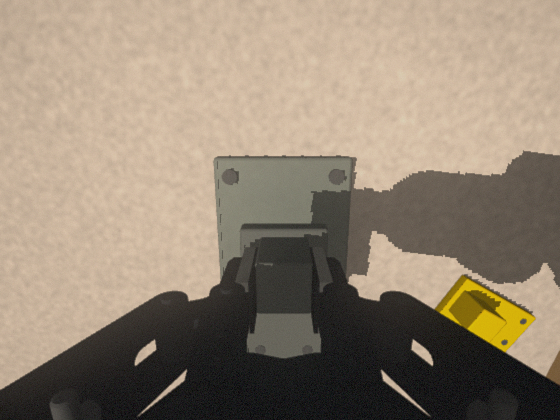

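The wrist view shows the casting held level, centred on the plate (plate columns 215–355, casting about 284), with its tail towards the stop. Next: lower beyond the bar, slide in, set down and release.

Emit:
move_arm:
  plan:
    - {"dx": -0.03,"dy": 0,"dz": 0.8,"wx": 0,"wy": 0,"wz": 0}
    - {"dx": 0,"dy": 0,"dz": 0.8,"wx": 0,"wy": 0,"wz": 0}
    - {"dx": 0,"dy": 0,"dz": 0.8,"wx": 0,"wy": 0,"wz": 0}
    - {"dx": 0,"dy": 0,"dz": 0.6,"wx": 0,"wy": 0,"wz": 0}
    - {"dx": 0,"dy": 0,"dz": 0.45,"wx": 0,"wy": 0,"wz": 0}
    - {"dx": 0,"dy": 0,"dz": 0,"wx": 0,"wy": 0,"wz": 0}
    - {"dx": -0.3,"dy": 0,"dz": 0,"wx": 0,"wy": 0,"wz": 0}
    - {"dx": -0.3,"dy": 0,"dz": 0,"wx": 0,"wy": 0,"wz": 0}
    - {"dx": -0.3,"dy": 0,"dz": 0,"wx": 0,"wy": 0,"wz": 0}
    - {"dx": -0.3,"dy": 0,"dz": 0,"wx": 0,"wy": 0,"wz": 0}
    - {"dx": -0.3,"dy": 0,"dz": 0,"wx": 0,"wy": 0,"wz": 0}
    - {"dx": -0.3,"dy": 0,"dz": 0,"wx": 0,"wy": 0,"wz": 0}
    - {"dx": 0,"dy": 0,"dz": 0,"wx": 0,"wy": 0,"wz": 0}
    - {"dx": 0,"dy": 0,"dz": 0.09,"wx": 0,"wy": 0,"wz": 0}
    - {"dx": 0,"dy": 0,"dz": 0.09,"wx": 0,"wy": 0,"wz": 0}
    - {"dx": 0,"dy": 0,"dz": 0,"wx": 0,"wy": 0,"wz": 0}
    - {"dx": 0,"dy": 0,"dz": 0,"wx": 0,"wy": 0,"wz": 0}

```text
t: 22.1
position: [0.4356, -0.3204, 0.0154]
tool_rot: [0.227, -3.133, -0.0]
contact_force: [0.5, -0.6, -0.9]
finger_gap: 0.0232
grasp_force: 49.6
```

Emit:
move_arm:
  plan:
    - {"dx": 0,"dy": 0,"dz": 0.03,"wx": 0,"wy": 0,"wz": 0}
    - {"dx": 0,"dy": 0,"dz": 0.02,"wx": 0,"wy": 0,"wz": 0}
    - {"dx": 0,"dy": 0,"dz": 0,"wx": 0,"wy": 0,"wz": 0}

```text
t: 22.4
position: [0.4357, -0.3205, 0.0152]
tool_rot: [-0.227, 3.133, -0.001]
contact_force: [-3.5, 1.4, 9.0]
finger_gap: 0.0233
grasp_force: 50.7
```

Emit:
move_arm:
  plan:
    - {"dx": 0,"dy": 0,"dz": 0,"wx": 0,"wy": 0,"wz": 0}
    - {"dx": 0,"dy": 0,"dz": 0,"wx": 0,"wy": 0,"wz": 0}
    - {"dx": 0,"dy": 0,"dz": 0,"wx": 0,"wy": 0,"wz": 0}
    - {"dx": 0,"dy": 0,"dz": -0.3,"wx": 0,"wy": 0,"wz": 0}
    - {"dx": 0,"dy": 0,"dz": -0.96,"wx": 0,"wy": 0,"wz": 0}
    - {"dx": 0,"dy": 0,"dz": -0.96,"wx": 0,"wy": 0,"wz": 0}
    - {"dx": 0,"dy": 0,"dz": -0.96,"wx": 0,"wy": 0,"wz": 0}
    - {"dx": 0,"dy": 0,"dz": -0.96,"wx": 0,"wy": 0,"wz": 0}
    - {"dx": 0,"dy": 0,"dz": -0.96,"wx": 0,"wy": 0,"wz": 0}
    - {"dx": 0,"dy": 0,"dz": -0.96,"wx": 0,"wy": 0,"wz": 0}
    - {"dx": 0,"dy": 0,"dz": -0.96,"wx": 0,"wy": 0,"wz": 0}
    - {"dx": 0,"dy": 0,"dz": 0,"wx": 0,"wy": 0,"wz": 0}
  hand: 0.2

```text
t: 23.6
position: [0.4373, -0.3214, 0.1937]
tool_rot: [-0.227, 3.129, -0.006]
contact_force: [0.3, 0.1, 0.4]
finger_gap: 0.0512
grasp_force: 0.0
```

Run:
```python
from h import *
c,P=cap('wrist');save('w4',c['color'])
go(.5897,-.2975,.1526,98.2)
for n in('wrist','top'):
    if n=='top': c,P=cap('top')
    blob(c,P,.046,.06,wl(8.2,(.515,-.3071),(-.08,0)),.025,'block')
    blob(c,P,.064,.08,wl(8.2,(.515,-.3071),(-.03,0)),.025,'bar')
    blob(c,P,.018,.0275,wl(8.2,(.515,-.3071),(-.055,0)),.06,'flange')
```

```text
pos [ 0.4368 -0.3211  0.1918] yaw 98.3 t 23.6 gap 0.0513 F 0.0 f [ 0.1 -0.3 -1. ] q [-0.63  0.16 -0.06  1.35  0.   -0.78] ztilt [ 0.003  -0.0022]
  shift units [-6.184  0.053  1.583]
  turn world deg -0.1 -> wz total 0.0006
block 621 z 0.0513 circ [ 435.5 -322.5] 16.0 rect [ 435.3 -322.9] [23.5 23.2] 8.6
bar 712 z 0.0713 circ [ 491.9 -314.3] 19.4 rect [ 491.9 -314.9] [37.5 17.9] 8.5
flange 2086 z 0.0214 circ [ 459.4 -319.2] 44.7 rect [ 459.4 -319. ] [80.3 43.9] 8.1
block 96 z 0.0525 circ [ 434.8 -318. ] 15.6 rect [ 434.7 -316.9] [23.5 23.3] 1.2
bar 129 z 0.0723 circ [ 491.8 -310.9] 18.6 rect [ 491.9 -310.5] [35.3 19.6] 3.0
flange 377 z 0.0227 circ [ 462.7 -303.7] 52.7 rect [ 460.2 -301.7] [101.6  70.1] 30.8
```

View pics/w4.png

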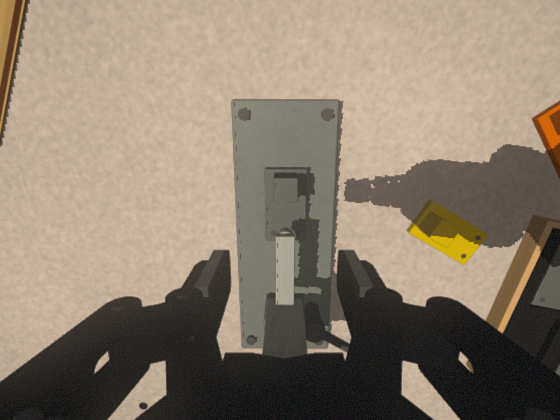

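The view shows the casting flat on the plate (block at (285,188)), with its tail under the bar at (285,235). Now to the knob.

Emit:
move_arm:
  plan:
    - {"dx": 0,"dy": 0,"dz": -0.4,"wx": 0,"wy": 0,"wz": 0}
    - {"dx": -0.773,"dy": 0.007,"dz": 0,"wx": 0,"wy": 0,"wz": 0}
    - {"dx": -0.773,"dy": 0.007,"dz": 0,"wx": 0,"wy": 0,"wz": 0}
    - {"dx": -0.773,"dy": 0.007,"dz": 0,"wx": 0,"wy": 0,"wz": 0}
    - {"dx": -0.773,"dy": 0.007,"dz": 0,"wx": 0,"wy": 0,"wz": 0}
    - {"dx": -0.773,"dy": 0.007,"dz": 0,"wx": 0,"wy": 0,"wz": 0}
    - {"dx": -0.773,"dy": 0.007,"dz": 0,"wx": 0,"wy": 0,"wz": 0}
    - {"dx": -0.773,"dy": 0.007,"dz": 0,"wx": 0,"wy": 0,"wz": 0}
    - {"dx": -0.773,"dy": 0.007,"dz": 0,"wx": 0,"wy": 0,"wz": 0}
    - {"dx": 0,"dy": 0,"dz": 0.4,"wx": 0,"wy": 0,"wz": 0}
    - {"dx": 0,"dy": 0,"dz": 0.5,"wx": 0,"wy": 0,"wz": 0}
    - {"dx": 0,"dy": 0,"dz": 0.6,"wx": 0,"wy": 0,"wz": 0}
    - {"dx": 0,"dy": 0,"dz": 0.43,"wx": 0,"wy": 0,"wz": 0}
    - {"dx": 0,"dy": 0,"dz": 0,"wx": 0,"wy": 0,"wz": 0}
    - {"dx": 0,"dy": 0,"dz": 0,"wx": 0,"wy": 0,"wz": 0}
  hand: 1

```text
t: 25.2
position: [0.588, -0.2968, 0.1513]
tool_rot: [0.227, -3.133, -0.001]
contact_force: [0.1, -0.0, 0.7]
finger_gap: 0.0854
grasp_force: 0.0
```

Emit:
move_arm:
  plan:
    - {"dx": 0,"dy": 0,"dz": 0,"wx": 0,"wy": 0,"wz": 0}
    - {"dx": 0,"dy": 0,"dz": 0,"wx": 0,"wy": 0,"wz": 0}
    - {"dx": 0,"dy": 0,"dz": 0,"wx": 0,"wy": 0,"wz": 0}
    - {"dx": 0,"dy": 0,"dz": 0,"wx": 0,"wy": 0,"wz": 0}
    - {"dx": 0,"dy": 0,"dz": 0,"wx": 0,"wy": 0,"wz": 0}
    - {"dx": 0,"dy": 0,"dz": 0,"wx": 0,"wy": 0,"wz": 0}
  hand: -1
  force: 50

```text
t: 25.8
position: [0.5892, -0.2989, 0.1521]
tool_rot: [-0.226, 3.132, -0.007]
contact_force: [1.5, -6.4, 0.7]
finger_gap: 0.0241
grasp_force: 49.3
```

Emit:
move_arm:
  plan:
    - {"dx": 0,"dy": 0,"dz": 0.15,"wx": 0,"wy": 0,"wz": 0}
    - {"dx": 0,"dy": 0,"dz": 0.15,"wx": 0,"wy": 0,"wz": 0}
    - {"dx": 0,"dy": 0,"dz": 0.15,"wx": 0,"wy": 0,"wz": 0}
    - {"dx": 0,"dy": 0,"dz": 0.15,"wx": 0,"wy": 0,"wz": 0}
    - {"dx": 0,"dy": 0,"dz": 0.15,"wx": 0,"wy": 0,"wz": 0}
    - {"dx": 0,"dy": 0,"dz": 0.15,"wx": 0,"wy": 0,"wz": 0}
    - {"dx": 0,"dy": 0,"dz": 0.1,"wx": 0,"wy": 0,"wz": 0}
    - {"dx": 0,"dy": 0,"dz": 0.05,"wx": 0,"wy": 0,"wz": 0}
    - {"dx": 0,"dy": 0,"dz": 0,"wx": 0,"wy": 0,"wz": 0}
    - {"dx": 0,"dy": 0,"dz": 0,"wx": 0,"wy": 0,"wz": 0}

```text
t: 26.8
position: [0.5892, -0.2988, 0.1257]
tool_rot: [-0.226, 3.133, -0.006]
contact_force: [0.9, -5.7, -1.3]
finger_gap: 0.0246
grasp_force: 49.3
```

Run:
```python
from h import *
go()
c,P=cap('top');blob(c,P,.03,.08,wl(8.2,(.515,-.3071),(-.03,0)),.02,'bar')
```

```text
pos [ 0.5892 -0.2988  0.1257] yaw 98.2 t 26.8 gap 0.0246 F 49.3 f [ 0.9 -5.7 -1.3] q [-0.47  0.39  0.1   1.28 -0.   -0.61] ztilt [ 0.0011 -0.004 ]
  shift units [0. 0. 0.]
bar 108 z 0.0456 circ [ 488.8 -311.3] 16.2 rect [ 488.5 -310.9] [31.4 18.5] 8.1
```

Emit:
move_arm:
  plan:
    - {"dx": 0,"dy": 0,"dz": 0.06,"wx": 0,"wy": 0,"wz": 0}
    - {"dx": 0,"dy": 0,"dz": 0.05,"wx": 0,"wy": 0,"wz": 0}
    - {"dx": 0,"dy": 0,"dz": 0,"wx": 0,"wy": 0,"wz": 0}
    - {"dx": 0,"dy": 0,"dz": 0,"wx": 0,"wy": 0,"wz": 0}

```text
t: 27.25
position: [0.5892, -0.2988, 0.1231]
tool_rot: [-0.226, 3.132, -0.006]
contact_force: [1.4, -7.6, 0.1]
finger_gap: 0.0246
grasp_force: 49.4
```

Emit:
move_arm:
  plan:
    - {"dx": 0,"dy": 0,"dz": 0.03,"wx": 0,"wy": 0,"wz": 0}
    - {"dx": 0,"dy": 0,"dz": 0,"wx": 0,"wy": 0,"wz": 0}
    - {"dx": 0,"dy": 0,"dz": 0,"wx": 0,"wy": 0,"wz": 0}

```text
t: 27.55
position: [0.5892, -0.2988, 0.1225]
tool_rot: [-0.226, 3.132, -0.006]
contact_force: [0.6, -6.6, 0.7]
finger_gap: 0.0247
grasp_force: 49.4
```

Emit:
move_arm:
  plan:
    - {"dx": 0,"dy": 0,"dz": 0.03,"wx": 0,"wy": 0,"wz": 0}
    - {"dx": 0,"dy": 0,"dz": 0,"wx": 0,"wy": 0,"wz": 0}
    - {"dx": 0,"dy": 0,"dz": 0,"wx": 0,"wy": 0,"wz": 0}

```text
t: 27.85
position: [0.5892, -0.2989, 0.122]
tool_rot: [-0.226, 3.132, -0.007]
contact_force: [0.4, -6.3, 3.4]
finger_gap: 0.0244
grasp_force: 49.7
```

Emit:
move_arm:
  plan:
    - {"dx": 0,"dy": 0,"dz": 0.03,"wx": 0,"wy": 0,"wz": 0}
    - {"dx": 0,"dy": 0,"dz": 0,"wx": 0,"wy": 0,"wz": 0}
    - {"dx": 0,"dy": 0,"dz": 0,"wx": 0,"wy": 0,"wz": 0}

```text
t: 28.15
position: [0.5893, -0.2989, 0.122]
tool_rot: [-0.226, 3.132, -0.007]
contact_force: [-1.4, -6.8, 5.4]
finger_gap: 0.0249
grasp_force: 50.0
```

Emit:
move_arm:
  plan:
    - {"dx": 0,"dy": 0,"dz": 0.03,"wx": 0,"wy": 0,"wz": 0}
    - {"dx": 0,"dy": 0,"dz": 0,"wx": 0,"wy": 0,"wz": 0}
    - {"dx": 0,"dy": 0,"dz": 0,"wx": 0,"wy": 0,"wz": 0}

```text
t: 28.45
position: [0.5893, -0.2989, 0.122]
tool_rot: [-0.225, 3.131, -0.008]
contact_force: [-2.6, -5.8, 8.8]
finger_gap: 0.0245
grasp_force: 50.3
```

Emit:
move_arm:
  plan:
    - {"dx": 0,"dy": 0,"dz": 0,"wx": 0,"wy": 0,"wz": 0}
    - {"dx": 0,"dy": 0,"dz": 0,"wx": 0,"wy": 0,"wz": 0}
    - {"dx": 0,"dy": 0,"dz": 0,"wx": 0,"wy": 0,"wz": 0}
    - {"dx": 0,"dy": 0,"dz": 0,"wx": 0,"wy": 0,"wz": 0}
    - {"dx": 0,"dy": 0,"dz": -0.5,"wx": 0,"wy": 0,"wz": 0}
    - {"dx": 0,"dy": 0,"dz": -0.75,"wx": 0,"wy": 0,"wz": 0}
    - {"dx": 0,"dy": 0,"dz": -0.75,"wx": 0,"wy": 0,"wz": 0}
    - {"dx": 0,"dy": 0,"dz": 0,"wx": 0,"wy": 0,"wz": 0}
  hand: 1

```text
t: 29.25
position: [0.5901, -0.2973, 0.1732]
tool_rot: [-0.227, 3.129, -0.004]
contact_force: [0.4, 0.1, 0.7]
finger_gap: 0.0853
grasp_force: 0.0
```

Emit:
move_arm:
  plan:
    - {"dx": 0,"dy": 0,"dz": 0,"wx": 0,"wy": 0,"wz": 0.0449}
    - {"dx": 0,"dy": 0,"dz": 0,"wx": 0,"wy": 0,"wz": 0.0449}
    - {"dx": 0,"dy": 0,"dz": 0,"wx": 0,"wy": 0,"wz": 0.0449}
    - {"dx": 0,"dy": 0,"dz": 0,"wx": 0,"wy": 0,"wz": 0.0449}
    - {"dx": 0,"dy": 0,"dz": 0,"wx": 0,"wy": 0,"wz": 0.0449}
    - {"dx": 0,"dy": 0,"dz": 0,"wx": 0,"wy": 0,"wz": 0.0449}
    - {"dx": 0,"dy": 0,"dz": 0,"wx": 0,"wy": 0,"wz": 0.0449}
    - {"dx": 0,"dy": 0,"dz": 0,"wx": 0,"wy": 0,"wz": 0.0449}
    - {"dx": 0,"dy": 0,"dz": 0,"wx": 0,"wy": 0,"wz": 0.0449}
    - {"dx": 0,"dy": 0,"dz": 0,"wx": 0,"wy": 0,"wz": 0.0449}
    - {"dx": 0,"dy": 0,"dz": 0,"wx": 0,"wy": 0,"wz": 0.0449}
    - {"dx": 0,"dy": 0,"dz": 0,"wx": 0,"wy": 0,"wz": 0.0449}
    - {"dx": 0,"dy": 0,"dz": 0,"wx": 0,"wy": 0,"wz": 0.0449}
    - {"dx": 0,"dy": 0,"dz": 0,"wx": 0,"wy": 0,"wz": 0.0449}
    - {"dx": 0,"dy": 0,"dz": 0,"wx": 0,"wy": 0,"wz": 0.0449}
    - {"dx": 0,"dy": 0,"dz": 0,"wx": 0,"wy": 0,"wz": 0}
    - {"dx": 0,"dy": 0,"dz": 0,"wx": 0,"wy": 0,"wz": 0}

```text
t: 30.95
position: [0.5886, -0.2966, 0.169]
tool_rot: [-2.615, -1.74, 0.0]
contact_force: [-0.3, 0.2, 0.4]
finger_gap: 0.0851
grasp_force: 0.0
```

Run:
```python
from h import *
c,P=cap('wrist')
go(.6183,-.1895,.054,-23)
blob(c,P,.083,.1,(.62,-.187),.03,'handle')
blob(c,P,.145,.18,(.589,-.298),.025,'knob')
c,P=cap('top')
blob(c,P,.083,.1,(.62,-.187),.03,'handle')
blob(c,P,.03,.08,wl(8.2,(.515,-.3071),(-.03,0)),.02,'bar')
```

```text
pos [ 0.5886 -0.2966  0.1691] yaw -22.8 t 31.0 gap 0.0855 F 0.0 f [-0.4  0.2 -0.7] q [-0.47  0.39  0.19  1.37  0.    1.5 ] ztilt [-0.0004  0.0002]
  shift units [ 4.41  -0.561  4.605]
  turn world deg -0.2 -> wz total 0.0013
handle 605 z 0.089 circ [ 619.  -191.3] 9.0 rect [ 619.1 -191.3] [17.4 17.3] 86.4
knob 1870 z 0.1597 circ [ 590.  -300.5] 13.2 rect [ 589.9 -300.3] [25.4 25.5] 23.0
handle 45 z 0.0899 circ [ 618.  -187.3] 8.7 rect [ 618.1 -186.9] [15.1 15.9] 47.3
bar 105 z 0.0422 circ [ 488.9 -310.5] 16.3 rect [ 488.8 -311.3] [32.  18.8] 10.7
```

Emit:
move_arm:
  plan:
    - {"dx": 0.73,"dy": -0.09,"dz": 0,"wx": 0,"wy": 0,"wz": 0}
    - {"dx": 0.73,"dy": -0.09,"dz": 0,"wx": 0,"wy": 0,"wz": 0}
    - {"dx": 0.73,"dy": -0.09,"dz": 0,"wx": 0,"wy": 0,"wz": 0}
    - {"dx": 0.73,"dy": -0.09,"dz": 0,"wx": 0,"wy": 0,"wz": 0}
    - {"dx": 0.73,"dy": -0.09,"dz": 0,"wx": 0,"wy": 0,"wz": 0}
    - {"dx": 0.73,"dy": -0.08,"dz": 0,"wx": 0,"wy": 0,"wz": 0}
    - {"dx": 0,"dy": 0,"dz": 0.9,"wx": 0,"wy": 0,"wz": 0}
    - {"dx": 0,"dy": 0,"dz": 0.9,"wx": 0,"wy": 0,"wz": 0}
    - {"dx": 0,"dy": 0,"dz": 0.9,"wx": 0,"wy": 0,"wz": 0}
    - {"dx": 0,"dy": 0,"dz": 0.9,"wx": 0,"wy": 0,"wz": 0}
    - {"dx": 0,"dy": 0,"dz": 0.6,"wx": 0,"wy": 0,"wz": 0}
    - {"dx": 0,"dy": 0,"dz": 0.4,"wx": 0,"wy": 0,"wz": 0}
    - {"dx": 0,"dy": 0,"dz": 0,"wx": 0,"wy": 0,"wz": 0}
    - {"dx": 0,"dy": 0,"dz": 0,"wx": 0,"wy": 0,"wz": 0}

```text
t: 32.45
position: [0.6196, -0.1904, 0.055]
tool_rot: [2.618, 1.736, 0.001]
contact_force: [-0.0, -0.1, -0.3]
finger_gap: 0.0853
grasp_force: 0.0
```

Emit:
move_arm:
  plan:
    - {"dx": 0,"dy": 0,"dz": 0,"wx": 0,"wy": 0,"wz": 0}
    - {"dx": 0,"dy": 0,"dz": 0,"wx": 0,"wy": 0,"wz": 0}
    - {"dx": 0,"dy": 0,"dz": 0,"wx": 0,"wy": 0,"wz": 0}
    - {"dx": 0,"dy": 0,"dz": 0,"wx": 0,"wy": 0,"wz": 0}
    - {"dx": 0,"dy": 0,"dz": 0,"wx": 0,"wy": 0,"wz": 0}
    - {"dx": 0,"dy": 0,"dz": 0,"wx": 0,"wy": 0,"wz": 0}
  hand: -1
  force: 20

```text
t: 33.05
position: [0.6192, -0.1907, 0.0547]
tool_rot: [2.619, 1.735, 0.0]
contact_force: [-0.1, 0.6, 2.1]
finger_gap: 0.0167
grasp_force: 21.9
```

Emit:
move_arm:
  plan:
    - {"dx": -0.0187,"dy": -0.356,"dz": 0,"wx": 0,"wy": 0,"wz": -0.0334}
    - {"dx": -0.0187,"dy": -0.356,"dz": 0,"wx": 0,"wy": 0,"wz": -0.0334}
    - {"dx": -0.0187,"dy": -0.356,"dz": 0,"wx": 0,"wy": 0,"wz": -0.0334}
    - {"dx": -0.0187,"dy": -0.356,"dz": 0,"wx": 0,"wy": 0,"wz": -0.0334}
    - {"dx": -0.0187,"dy": -0.356,"dz": 0,"wx": 0,"wy": 0,"wz": -0.0334}
    - {"dx": -0.0187,"dy": -0.356,"dz": 0,"wx": 0,"wy": 0,"wz": -0.0334}
    - {"dx": -0.0187,"dy": -0.356,"dz": 0,"wx": 0,"wy": 0,"wz": -0.0334}
    - {"dx": -0.0187,"dy": -0.356,"dz": 0,"wx": 0,"wy": 0,"wz": -0.0334}
    - {"dx": -0.0187,"dy": -0.356,"dz": 0,"wx": 0,"wy": 0,"wz": -0.0334}
    - {"dx": -0.0187,"dy": -0.356,"dz": 0,"wx": 0,"wy": 0,"wz": -0.0334}
    - {"dx": -0.005,"dy": -0.2,"dz": 0,"wx": 0,"wy": 0,"wz": -0.0187}
    - {"dx": 0,"dy": 0,"dz": 0,"wx": 0,"wy": 0,"wz": 0}
    - {"dx": 0,"dy": 0,"dz": 0,"wx": 0,"wy": 0,"wz": 0}
    - {"dx": 0,"dy": 0,"dz": 0,"wx": 0,"wy": 0,"wz": 0}

```text
t: 34.45
position: [0.5302, -0.2032, 0.0547]
tool_rot: [-1.312, -2.853, -0.003]
contact_force: [-2.4, 4.9, 4.5]
finger_gap: 0.0167
grasp_force: 22.1
```

Run:
```python
from h import *
go()
p=env.sense()['position'][:2];o=(.5150,-.3095)
l=wl(-8.2,(0,0),p-o);d=l-[.075,.0315];print('stand frame',l,'r',np.hypot(*d),'clamp',.6-np.arctan2(d[0],d[1]))
```

```text
pos [ 0.5302 -0.2032  0.0547] yaw 40.6 t 34.5 gap 0.0167 F 22.1 f [-2.4  4.9  4.5] q [-0.37  0.26 -0.25  1.07  0.    0.49] ztilt [-0.0006  0.0023]
  shift units [0. 0. 0.]
stand frame [0.03020769 0.10303345] r 0.08440015564170643 clamp 1.159442334747897
```

Emit:
move_arm:
  plan:
    - {"dx": 0,"dy": 0,"dz": 0,"wx": 0,"wy": 0,"wz": 0}
    - {"dx": 0,"dy": 0,"dz": 0,"wx": 0,"wy": 0,"wz": 0}
    - {"dx": 0,"dy": 0,"dz": 0,"wx": 0,"wy": 0,"wz": 0}
    - {"dx": 0,"dy": 0,"dz": -0.6,"wx": 0,"wy": 0,"wz": 0}
    - {"dx": 0,"dy": 0,"dz": -0.96,"wx": 0,"wy": 0,"wz": 0}
    - {"dx": 0,"dy": 0,"dz": -0.96,"wx": 0,"wy": 0,"wz": 0}
    - {"dx": 0,"dy": 0,"dz": -0.96,"wx": 0,"wy": 0,"wz": 0}
    - {"dx": 0,"dy": 0,"dz": -0.96,"wx": 0,"wy": 0,"wz": 0}
    - {"dx": 0.878,"dy": 0.415,"dz": 0,"wx": 0,"wy": 0,"wz": 0}
    - {"dx": 0.878,"dy": 0.415,"dz": 0,"wx": 0,"wy": 0,"wz": 0}
    - {"dx": 0.878,"dy": 0.415,"dz": 0,"wx": 0,"wy": 0,"wz": 0}
    - {"dx": 0.878,"dy": 0.415,"dz": 0,"wx": 0,"wy": 0,"wz": 0}
    - {"dx": 0.878,"dy": 0.415,"dz": 0,"wx": 0,"wy": 0,"wz": 0}
    - {"dx": 0.878,"dy": 0.415,"dz": 0,"wx": 0,"wy": 0,"wz": 0}
    - {"dx": 0.878,"dy": 0.415,"dz": 0,"wx": 0,"wy": 0,"wz": 0}
    - {"dx": 0.878,"dy": 0.415,"dz": 0,"wx": 0,"wy": 0,"wz": 0}
    - {"dx": 0.878,"dy": 0.415,"dz": 0,"wx": 0,"wy": 0,"wz": 0}
  hand: 0.2

```text
t: 36.15
position: [0.473, 0.0072, 0.1654]
tool_rot: [1.314, 2.853, 0.0]
contact_force: [-0.3, -0.4, -0.4]
finger_gap: 0.0511
grasp_force: 0.0
```

Emit:
move_arm:
  plan:
    - {"dx": 0,"dy": 0,"dz": 0,"wx": 0,"wy": 0,"wz": -0.0424}
    - {"dx": 0,"dy": 0,"dz": 0,"wx": 0,"wy": 0,"wz": -0.0424}
    - {"dx": 0,"dy": 0,"dz": 0,"wx": 0,"wy": 0,"wz": -0.0424}
    - {"dx": 0,"dy": 0,"dz": 0,"wx": 0,"wy": 0,"wz": -0.0424}
    - {"dx": 0,"dy": 0,"dz": 0,"wx": 0,"wy": 0,"wz": -0.0424}
    - {"dx": 0,"dy": 0,"dz": 0,"wx": 0,"wy": 0,"wz": -0.0424}
    - {"dx": 0,"dy": 0,"dz": 0,"wx": 0,"wy": 0,"wz": 0}
    - {"dx": 0,"dy": 0,"dz": 0,"wx": 0,"wy": 0,"wz": 0}

```text
t: 36.95
position: [0.4733, 0.0063, 0.1654]
tool_rot: [0.105, 3.14, -0.0]
contact_force: [-0.6, -0.2, -0.2]
finger_gap: 0.0516
grasp_force: 0.0
```

Run:
```python
from h import *
go(.4726,.0075,.017,86.4)
look()
c,P=cap('top')
blob(c,P,.083,.1,(.53,-.2),.03,'handle')
blob(c,P,.03,.08,wl(8.2,(.515,-.3071),(-.03,0)),.02,'bar')
blob(c,P,.046,.06,wl(8.2,(.515,-.3071),(-.08,0)),.025,'block')
```

```text
pos [0.4733 0.0063 0.1654] yaw 86.2 t 37.0 gap 0.0516 F 0.0 f [-0.6 -0.2 -0.2] q [ 0.01  0.03 -0.26  1.28 -0.    0.08] ztilt [ 0.     -0.0001]
  shift units [0.032 0.045 5.937]
  turn world deg 0.2 -> wz total -0.0013
wrist
 px [286. 197.] 822 ztop 0.0533 c [472.3   6.3] [23.6 23.2] ang 86.0
 px [365. 196.] 917 ztop 0.0532 c [477.   76.1] [24.3 23.4] ang 86.7
 px [ 66. 271.] 222 ztop 0.0574 c [ 527.  -199.3] [17.2  8. ] ang 32.2
 px [ 37. 305.] 70 ztop 0.0552 c [ 557.5 -234. ] [ 6.7 20.7] ang 40.0
 px [434. 411.] 347 ztop 0.0466 c [728.  156.3] [41.7  6.8] ang 64.2
top
 px [130. 151.] 74 ztop 0.0559 c [726.7 384.2] [ 8.5 42.4] ang 42.7
 px [379. 228.] 67 ztop 0.0569 c [ 551.  -225.4] [ 9.7 40.4] ang 40.4
handle 48 z 0.09 circ [ 529.3 -200.4] 8.8 rect [ 529.1 -200.6] [14.1 16.7] 1.3
bar 105 z 0.0419 circ [ 488.9 -311.4] 16.2 rect [ 488.4 -310.9] [31.5 18.2] 7.7
block 107 z 0.0526 circ [ 434.8 -317.7] 15.9 rect [ 435.7 -318.4] [23.6 24.7] 8.4
```

Emit:
move_arm:
  plan:
    - {"dx": 0.03,"dy": 0.03,"dz": 0.9,"wx": 0,"wy": 0,"wz": -0.0013}
    - {"dx": 0,"dy": 0,"dz": 0.9,"wx": 0,"wy": 0,"wz": 0}
    - {"dx": 0,"dy": 0,"dz": 0.9,"wx": 0,"wy": 0,"wz": 0}
    - {"dx": 0,"dy": 0,"dz": 0.9,"wx": 0,"wy": 0,"wz": 0}
    - {"dx": 0,"dy": 0,"dz": 0.9,"wx": 0,"wy": 0,"wz": 0}
    - {"dx": 0,"dy": 0,"dz": 0.7,"wx": 0,"wy": 0,"wz": 0}
    - {"dx": 0,"dy": 0,"dz": 0.45,"wx": 0,"wy": 0,"wz": 0}
    - {"dx": 0,"dy": 0,"dz": 0.29,"wx": 0,"wy": 0,"wz": 0}
    - {"dx": 0,"dy": 0,"dz": 0,"wx": 0,"wy": 0,"wz": 0}
    - {"dx": 0,"dy": 0,"dz": 0,"wx": 0,"wy": 0,"wz": 0}

```text
t: 38.1
position: [0.473, 0.0072, 0.0175]
tool_rot: [0.094, 3.139, 0.0]
contact_force: [0.2, 0.1, 0.3]
finger_gap: 0.0515
grasp_force: 0.0
```

Emit:
move_arm:
  plan:
    - {"dx": 0,"dy": 0,"dz": 0,"wx": 0,"wy": 0,"wz": 0}
    - {"dx": 0,"dy": 0,"dz": 0,"wx": 0,"wy": 0,"wz": 0}
    - {"dx": 0,"dy": 0,"dz": 0,"wx": 0,"wy": 0,"wz": 0}
    - {"dx": 0,"dy": 0,"dz": 0,"wx": 0,"wy": 0,"wz": 0}
    - {"dx": 0,"dy": 0,"dz": 0,"wx": 0,"wy": 0,"wz": 0}
    - {"dx": 0,"dy": 0,"dz": -0.3,"wx": 0,"wy": 0,"wz": 0}
    - {"dx": 0,"dy": 0,"dz": -0.6,"wx": 0,"wy": 0,"wz": 0}
    - {"dx": 0,"dy": 0,"dz": -0.9,"wx": 0,"wy": 0,"wz": 0}
    - {"dx": 0,"dy": 0,"dz": -0.9,"wx": 0,"wy": 0,"wz": 0}
    - {"dx": 0,"dy": 0,"dz": -0.9,"wx": 0,"wy": 0,"wz": 0}
    - {"dx": 0,"dy": 0,"dz": 0,"wx": 0,"wy": 0,"wz": 0}
  hand: -1
  force: 60

```text
t: 39.2
position: [0.4742, 0.0072, 0.11]
tool_rot: [0.094, 3.136, 0.0]
contact_force: [0.8, 0.1, 0.1]
finger_gap: 0.0231
grasp_force: 58.8
```

```bash
cat >> h.py <<'E'
TY=22.5;TC=np.array([.4586,.2817])  # tray yaw, centre (top-cam y less 2 mm)
def slot(tx,ty=0.0): # block position in world for casting centre tray (tx,ty), casting x along tray -y
    return wl(TY,TC,(tx,ty+.024))
E
python3 - <<'E'
from h import *
for t in(-.075,0,.075):print(slot(t))
go(*slot(-.075),.03,22.5)
E
```

```text
[0.38012463 0.27517185]
[0.4494156  0.30387311]
[0.51870656 0.33257437]
pos [0.4742 0.0072 0.11  ] yaw 86.6 t 39.2 gap 0.0231 F 58.8 f [0.8 0.1 0.1] q [ 0.02  0.05 -0.36  1.15 -0.    0.07] ztilt [ 0.0047 -0.0001]
  shift units [ 4.411 10.477  3.18 ]
  turn world deg -64.1 -> wz total 0.3560
```

Emit:
move_arm:
  plan:
    - {"dx": 0.368,"dy": 0.873,"dz": 0,"wx": 0,"wy": 0,"wz": 0}
    - {"dx": 0.368,"dy": 0.873,"dz": 0,"wx": 0,"wy": 0,"wz": 0}
    - {"dx": 0.368,"dy": 0.873,"dz": 0,"wx": 0,"wy": 0,"wz": 0}
    - {"dx": 0.368,"dy": 0.873,"dz": 0,"wx": 0,"wy": 0,"wz": 0}
    - {"dx": 0.368,"dy": 0.873,"dz": 0,"wx": 0,"wy": 0,"wz": 0}
    - {"dx": 0.368,"dy": 0.873,"dz": 0,"wx": 0,"wy": 0,"wz": 0}
    - {"dx": 0.368,"dy": 0.873,"dz": 0,"wx": 0,"wy": 0,"wz": 0}
    - {"dx": 0.368,"dy": 0.873,"dz": 0,"wx": 0,"wy": 0,"wz": 0}
    - {"dx": 0.368,"dy": 0.873,"dz": 0,"wx": 0,"wy": 0,"wz": 0}
    - {"dx": 0.368,"dy": 0.873,"dz": 0,"wx": 0,"wy": 0,"wz": 0}
    - {"dx": 0.368,"dy": 0.873,"dz": 0,"wx": 0,"wy": 0,"wz": 0}
    - {"dx": 0.368,"dy": 0.873,"dz": 0,"wx": 0,"wy": 0,"wz": 0}

```text
t: 40.4
position: [0.377, 0.2757, 0.1059]
tool_rot: [-0.094, -3.139, 0.002]
contact_force: [0.3, -0.0, -0.4]
finger_gap: 0.0232
grasp_force: 59.0
```

Emit:
move_arm:
  plan:
    - {"dx": 0,"dy": 0,"dz": 0,"wx": 0,"wy": 0,"wz": 0.0445}
    - {"dx": 0,"dy": 0,"dz": 0,"wx": 0,"wy": 0,"wz": 0.0445}
    - {"dx": 0,"dy": 0,"dz": 0,"wx": 0,"wy": 0,"wz": 0.0445}
    - {"dx": 0,"dy": 0,"dz": 0,"wx": 0,"wy": 0,"wz": 0.0445}
    - {"dx": 0,"dy": 0,"dz": 0,"wx": 0,"wy": 0,"wz": 0.0445}
    - {"dx": 0,"dy": 0,"dz": 0,"wx": 0,"wy": 0,"wz": 0.0445}
    - {"dx": 0,"dy": 0,"dz": 0,"wx": 0,"wy": 0,"wz": 0.0445}
    - {"dx": 0,"dy": 0,"dz": 0,"wx": 0,"wy": 0,"wz": 0.0445}
    - {"dx": 0,"dy": 0,"dz": 0,"wx": 0,"wy": 0,"wz": 0}
    - {"dx": 0,"dy": 0,"dz": 0,"wx": 0,"wy": 0,"wz": 0}

```text
t: 41.4
position: [0.3776, 0.2749, 0.1062]
tool_rot: [-1.741, -2.615, 0.002]
contact_force: [0.1, -0.1, -1.0]
finger_gap: 0.0228
grasp_force: 59.0
```

Run:
```python
from h import *
go(*slot(-.075),.0075,22.5)
c,P=cap('wrist');save('w5',c['color'])
q=P.reshape(-1,3);q=q[(abs(q[:,2]-.0138)<.003)&(np.hypot(q[:,0]-.4586,q[:,1]-.282)<.16)]
r=cv2.minAreaRect((q[:,:2]*1000).astype(np.float32));print('tray rim wrist',r)
```

```text
pos [0.3776 0.2749 0.1062] yaw 22.7 t 41.4 gap 0.0228 F 59.0 f [ 0.1 -0.1 -1. ] q [ 0.63  0.04 -0.38  1.15 -0.    1.8 ] ztilt [-0.001  -0.0007]
  shift units [-0.029  0.102  3.95 ]
  turn world deg -0.2 -> wz total 0.0011
tray rim wrist ((459.41595458984375, 279.6338195800781), (241.16888427734375, 133.06573486328125), 22.302703857421875)
```

View pics/w5.png

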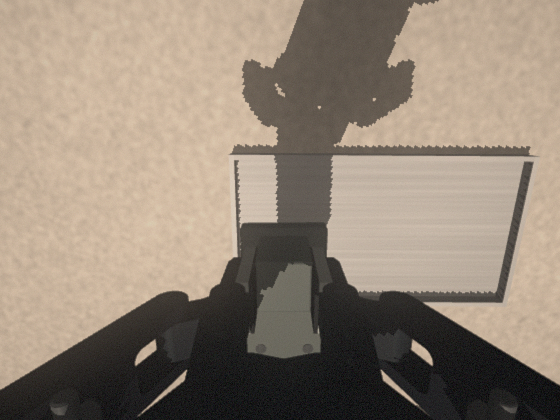

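The casting is held level over the tray's left end, and the tray centre agrees to about 2 mm. Lower and release.

Emit:
move_arm:
  plan:
    - {"dx": -0.03,"dy": 0.1,"dz": 0.8,"wx": 0,"wy": 0,"wz": 0.001}
    - {"dx": 0,"dy": 0,"dz": 0.8,"wx": 0,"wy": 0,"wz": 0}
    - {"dx": 0,"dy": 0,"dz": 0.8,"wx": 0,"wy": 0,"wz": 0}
    - {"dx": 0,"dy": 0,"dz": 0.8,"wx": 0,"wy": 0,"wz": 0}
    - {"dx": 0,"dy": 0,"dz": 0.5,"wx": 0,"wy": 0,"wz": 0}
    - {"dx": 0,"dy": 0,"dz": 0.2,"wx": 0,"wy": 0,"wz": 0}
    - {"dx": 0,"dy": 0,"dz": 0.06,"wx": 0,"wy": 0,"wz": 0}
    - {"dx": 0,"dy": 0,"dz": 0,"wx": 0,"wy": 0,"wz": 0}
    - {"dx": 0,"dy": 0,"dz": 0,"wx": 0,"wy": 0,"wz": 0}

```text
t: 42.35
position: [0.3811, 0.2759, 0.0087]
tool_rot: [1.749, 2.609, 0.002]
contact_force: [-0.5, -0.2, -0.5]
finger_gap: 0.0226
grasp_force: 59.0
```

Emit:
move_arm:
  plan:
    - {"dx": 0,"dy": 0,"dz": 0,"wx": 0,"wy": 0,"wz": 0}
    - {"dx": 0,"dy": 0,"dz": 0,"wx": 0,"wy": 0,"wz": 0}
    - {"dx": 0,"dy": 0,"dz": 0,"wx": 0,"wy": 0,"wz": 0}
    - {"dx": 0,"dy": 0,"dz": -0.3,"wx": 0,"wy": 0,"wz": 0}
    - {"dx": 0,"dy": 0,"dz": -0.9,"wx": 0,"wy": 0,"wz": 0}
    - {"dx": 0,"dy": 0,"dz": -0.9,"wx": 0,"wy": 0,"wz": 0}
    - {"dx": 0,"dy": 0,"dz": -0.9,"wx": 0,"wy": 0,"wz": 0}
    - {"dx": 0,"dy": 0,"dz": -0.9,"wx": 0,"wy": 0,"wz": 0}
    - {"dx": 0,"dy": 0,"dz": -0.9,"wx": 0,"wy": 0,"wz": 0}
    - {"dx": 0,"dy": 0,"dz": 0,"wx": 0,"wy": 0,"wz": 0}
  hand: 0.2

```text
t: 43.35
position: [0.3821, 0.2766, 0.1316]
tool_rot: [1.748, 2.608, 0.008]
contact_force: [-1.1, 0.1, 0.5]
finger_gap: 0.051
grasp_force: 0.0
```

Run:
```python
from h import *
go(.4773,.0773,.15,86.4)
c,P=cap('wrist')
blob(c,P,.034,.055,slot(-.075),.025,'block')
blob(c,P,.009,.0185,wl(TY,TC,(-.075,0)),.035,'flange')
c,P=cap('top')
for x,y in((.477,.078),(.57,.073)): blob(c,P,.046,.06,(x,y),.03,'mould block')
```

```text
pos [0.3821 0.2766 0.1316] yaw 22.3 t 43.4 gap 0.0510 F 0.0 f [-1.1  0.1  0.5] q [ 0.63  0.04 -0.33  1.2   0.    1.81] ztilt [0.0046 0.0033]
  shift units [-8.819  0.498 -0.745]
  turn world deg 64.1 -> wz total -0.3560
block 933 z 0.043 circ [381.4 275.2] 16.1 rect [381.3 275. ] [23.8 24. ] 23.4
flange 2257 z 0.0134 circ [389.3 253. ] 35.0 rect [390.5 253.5] [44.  69.9] 22.9
mould block 101 z 0.0541 circ [477.1  80.1] 15.2 rect [477.   79.1] [21.4 23.8] 1.3
mould block 102 z 0.0541 circ [568.9  74.4] 15.3 rect [569.9  73.9] [23.5 24. ] 84.2
```

Emit:
move_arm:
  plan:
    - {"dx": -0.88,"dy": 0.05,"dz": 0,"wx": 0,"wy": 0,"wz": 0}
    - {"dx": -0.88,"dy": 0.05,"dz": 0,"wx": 0,"wy": 0,"wz": 0}
    - {"dx": -0.88,"dy": 0.05,"dz": 0,"wx": 0,"wy": 0,"wz": 0}
    - {"dx": -0.88,"dy": 0.05,"dz": 0,"wx": 0,"wy": 0,"wz": 0}
    - {"dx": -0.88,"dy": 0.05,"dz": 0,"wx": 0,"wy": 0,"wz": 0}
    - {"dx": -0.88,"dy": 0.05,"dz": 0,"wx": 0,"wy": 0,"wz": 0}
    - {"dx": -0.88,"dy": 0.05,"dz": 0,"wx": 0,"wy": 0,"wz": 0}
    - {"dx": -0.88,"dy": 0.05,"dz": 0,"wx": 0,"wy": 0,"wz": 0}
    - {"dx": -0.88,"dy": 0.05,"dz": 0,"wx": 0,"wy": 0,"wz": 0}
    - {"dx": -0.9,"dy": 0.05,"dz": 0,"wx": 0,"wy": 0,"wz": 0}
    - {"dx": 0,"dy": 0,"dz": 0,"wx": 0,"wy": 0,"wz": -0.0445}
    - {"dx": 0,"dy": 0,"dz": 0,"wx": 0,"wy": 0,"wz": -0.0445}
    - {"dx": 0,"dy": 0,"dz": 0,"wx": 0,"wy": 0,"wz": -0.0445}
    - {"dx": 0,"dy": 0,"dz": 0,"wx": 0,"wy": 0,"wz": -0.0445}
    - {"dx": 0,"dy": 0,"dz": 0,"wx": 0,"wy": 0,"wz": -0.0445}
    - {"dx": 0,"dy": 0,"dz": 0,"wx": 0,"wy": 0,"wz": -0.0445}
    - {"dx": 0,"dy": 0,"dz": 0,"wx": 0,"wy": 0,"wz": -0.0445}
    - {"dx": 0,"dy": 0,"dz": 0,"wx": 0,"wy": 0,"wz": -0.0445}
    - {"dx": 0,"dy": 0,"dz": 0,"wx": 0,"wy": 0,"wz": 0}
    - {"dx": 0,"dy": 0,"dz": 0,"wx": 0,"wy": 0,"wz": 0}

```text
t: 45.45
position: [0.4754, 0.0761, 0.1271]
tool_rot: [-0.104, -3.138, 0.0]
contact_force: [0.5, 0.3, 0.7]
finger_gap: 0.0512
grasp_force: 0.0
```

Run:
```python
from h import *
go(.4773,.0773,.017,86.4)
look()
```

```text
pos [0.4754 0.0761 0.1271] yaw 86.2 t 45.5 gap 0.0512 F 0.0 f [0.5 0.3 0.7] q [ 0.16  0.06 -0.31  1.2  -0.    0.22] ztilt [-0.0015 -0.0002]
  shift units [-0.08   0.053  4.405]
  turn world deg 0.2 -> wz total -0.0010
wrist
 px [550.  64.] 704 ztop 0.0427 c [383.3 265.6] [26.7 13.6] ang 3.0
 px [286. 212.] 1101 ztop 0.0533 c [476.9  76.4] [23.7 23.7] ang 86.4
 px [286. 317.] 1021 ztop 0.0533 c [570.   70.1] [23.5 24.9] ang 86.2
top
 px [130. 151.] 75 ztop 0.0542 c [726.6 384.1] [ 7.8 42.6] ang 41.9
 px [379. 228.] 67 ztop 0.0562 c [ 551.6 -226.1] [ 9.6 42.1] ang 40.2
 px [166. 296.] 110 ztop 0.0442 c [380.8 277.7] [23.4 23.8] ang 22.6
```

Emit:
move_arm:
  plan:
    - {"dx": -0.06,"dy": 0.03,"dz": 0.8,"wx": 0,"wy": 0,"wz": -0.001}
    - {"dx": 0,"dy": 0,"dz": 0.8,"wx": 0,"wy": 0,"wz": 0}
    - {"dx": 0,"dy": 0,"dz": 0.8,"wx": 0,"wy": 0,"wz": 0}
    - {"dx": 0,"dy": 0,"dz": 0.8,"wx": 0,"wy": 0,"wz": 0}
    - {"dx": 0,"dy": 0,"dz": 0.7,"wx": 0,"wy": 0,"wz": 0}
    - {"dx": 0,"dy": 0,"dz": 0.3,"wx": 0,"wy": 0,"wz": 0}
    - {"dx": 0,"dy": 0,"dz": 0.2,"wx": 0,"wy": 0,"wz": 0}
    - {"dx": 0,"dy": 0,"dz": 0,"wx": 0,"wy": 0,"wz": 0}
    - {"dx": 0,"dy": 0,"dz": 0,"wx": 0,"wy": 0,"wz": 0}

```text
t: 46.45
position: [0.4779, 0.077, 0.0186]
tool_rot: [0.094, 3.139, 0.0]
contact_force: [0.3, -0.0, 0.6]
finger_gap: 0.0513
grasp_force: 0.0
```

Emit:
move_arm:
  plan:
    - {"dx": 0,"dy": 0,"dz": 0,"wx": 0,"wy": 0,"wz": 0}
    - {"dx": 0,"dy": 0,"dz": 0,"wx": 0,"wy": 0,"wz": 0}
    - {"dx": 0,"dy": 0,"dz": 0,"wx": 0,"wy": 0,"wz": 0}
    - {"dx": 0,"dy": 0,"dz": 0,"wx": 0,"wy": 0,"wz": 0}
    - {"dx": 0,"dy": 0,"dz": 0,"wx": 0,"wy": 0,"wz": 0}
    - {"dx": 0,"dy": 0,"dz": -0.3,"wx": 0,"wy": 0,"wz": 0}
    - {"dx": 0,"dy": 0,"dz": -0.6,"wx": 0,"wy": 0,"wz": 0}
    - {"dx": 0,"dy": 0,"dz": -0.9,"wx": 0,"wy": 0,"wz": 0}
    - {"dx": 0,"dy": 0,"dz": -0.9,"wx": 0,"wy": 0,"wz": 0}
    - {"dx": 0,"dy": 0,"dz": -0.9,"wx": 0,"wy": 0,"wz": 0}
    - {"dx": 0,"dy": 0,"dz": 0,"wx": 0,"wy": 0,"wz": 0}
  hand: -1
  force: 60

```text
t: 47.55
position: [0.4791, 0.0771, 0.111]
tool_rot: [0.094, 3.136, 0.001]
contact_force: [0.3, -0.2, -0.9]
finger_gap: 0.023
grasp_force: 59.1
```

Run:
```python
from h import *
go(*slot(0),.0075,22.5)
```

```text
pos [0.4791 0.0771 0.111 ] yaw 86.6 t 47.5 gap 0.0230 F 59.1 f [ 0.3 -0.2 -0.9] q [ 0.16  0.07 -0.34  1.16 -0.    0.22] ztilt [0.0046 0.0006]
  shift units [1.744 8.981 4.138]
  turn world deg -64.1 -> wz total 0.3560
```

Emit:
move_arm:
  plan:
    - {"dx": 0.18,"dy": 0.898,"dz": 0,"wx": 0,"wy": 0,"wz": 0}
    - {"dx": 0.18,"dy": 0.898,"dz": 0,"wx": 0,"wy": 0,"wz": 0}
    - {"dx": 0.18,"dy": 0.898,"dz": 0,"wx": 0,"wy": 0,"wz": 0}
    - {"dx": 0.17,"dy": 0.898,"dz": 0,"wx": 0,"wy": 0,"wz": 0}
    - {"dx": 0.17,"dy": 0.898,"dz": 0,"wx": 0,"wy": 0,"wz": 0}
    - {"dx": 0.17,"dy": 0.898,"dz": 0,"wx": 0,"wy": 0,"wz": 0}
    - {"dx": 0.17,"dy": 0.898,"dz": 0,"wx": 0,"wy": 0,"wz": 0}
    - {"dx": 0.17,"dy": 0.898,"dz": 0,"wx": 0,"wy": 0,"wz": 0}
    - {"dx": 0.17,"dy": 0.898,"dz": 0,"wx": 0,"wy": 0,"wz": 0}
    - {"dx": 0.17,"dy": 0.898,"dz": 0,"wx": 0,"wy": 0,"wz": 0}
    - {"dx": 0,"dy": 0,"dz": 0,"wx": 0,"wy": 0,"wz": 0.0445}
    - {"dx": 0,"dy": 0,"dz": 0,"wx": 0,"wy": 0,"wz": 0.0445}
    - {"dx": 0,"dy": 0,"dz": 0,"wx": 0,"wy": 0,"wz": 0.0445}
    - {"dx": 0,"dy": 0,"dz": 0,"wx": 0,"wy": 0,"wz": 0.0445}
    - {"dx": 0,"dy": 0,"dz": 0,"wx": 0,"wy": 0,"wz": 0.0445}
    - {"dx": 0,"dy": 0,"dz": 0,"wx": 0,"wy": 0,"wz": 0.0445}
    - {"dx": 0,"dy": 0,"dz": 0,"wx": 0,"wy": 0,"wz": 0.0445}
    - {"dx": 0,"dy": 0,"dz": 0,"wx": 0,"wy": 0,"wz": 0.0445}
    - {"dx": 0,"dy": 0,"dz": 0,"wx": 0,"wy": 0,"wz": 0}
    - {"dx": 0,"dy": 0,"dz": 0,"wx": 0,"wy": 0,"wz": 0}

```text
t: 49.55
position: [0.4473, 0.3033, 0.1071]
tool_rot: [-1.741, -2.615, 0.002]
contact_force: [-0.2, 0.7, -0.7]
finger_gap: 0.0225
grasp_force: 59.2
```

Run:
```python
from h import *
go(*slot(0),.0078,22.5)
look()
```

```text
pos [0.4473 0.3033 0.1071] yaw 22.7 t 49.5 gap 0.0225 F 59.2 f [-0.2  0.7 -0.7] q [ 0.6   0.18 -0.22  1.17 -0.    1.77] ztilt [-0.001  -0.0008]
  shift units [-0.01   0.093  3.974]
  turn world deg -0.2 -> wz total 0.0011
wrist
 px [185. 214.] 1180 ztop 0.0433 c [381.4 275. ] [24.6 24.4] ang 22.5
top
 px [130. 150.] 74 ztop 0.0542 c [728.8 382.2] [ 8.  37.7] ang 37.5
 px [254. 218.] 109 ztop 0.0538 c [569.9  73.9] [23.9 24.1] ang 84.8
 px [379. 228.] 65 ztop 0.0568 c [ 552.  -226.5] [ 9.6 38.9] ang 40.4
 px [166. 296.] 110 ztop 0.0442 c [380.7 278. ] [23.7 23.8] ang 23.6
```

Emit:
move_arm:
  plan:
    - {"dx": 0,"dy": 0.09,"dz": 0.8,"wx": 0,"wy": 0,"wz": 0.001}
    - {"dx": 0,"dy": 0,"dz": 0.8,"wx": 0,"wy": 0,"wz": 0}
    - {"dx": 0,"dy": 0,"dz": 0.8,"wx": 0,"wy": 0,"wz": 0}
    - {"dx": 0,"dy": 0,"dz": 0.8,"wx": 0,"wy": 0,"wz": 0}
    - {"dx": 0,"dy": 0,"dz": 0.5,"wx": 0,"wy": 0,"wz": 0}
    - {"dx": 0,"dy": 0,"dz": 0.2,"wx": 0,"wy": 0,"wz": 0}
    - {"dx": 0,"dy": 0,"dz": 0.09,"wx": 0,"wy": 0,"wz": 0}
    - {"dx": 0,"dy": 0,"dz": 0,"wx": 0,"wy": 0,"wz": 0}
    - {"dx": 0,"dy": 0,"dz": 0,"wx": 0,"wy": 0,"wz": 0}

```text
t: 50.55
position: [0.4503, 0.3048, 0.009]
tool_rot: [1.749, 2.609, 0.002]
contact_force: [-0.2, -0.5, -0.8]
finger_gap: 0.0231
grasp_force: 59.2
```

Emit:
move_arm:
  plan:
    - {"dx": 0,"dy": 0,"dz": 0,"wx": 0,"wy": 0,"wz": 0}
    - {"dx": 0,"dy": 0,"dz": 0,"wx": 0,"wy": 0,"wz": 0}
    - {"dx": 0,"dy": 0,"dz": 0,"wx": 0,"wy": 0,"wz": 0}
    - {"dx": 0,"dy": 0,"dz": -0.3,"wx": 0,"wy": 0,"wz": 0}
    - {"dx": 0,"dy": 0,"dz": -0.9,"wx": 0,"wy": 0,"wz": 0}
    - {"dx": 0,"dy": 0,"dz": -0.9,"wx": 0,"wy": 0,"wz": 0}
    - {"dx": 0,"dy": 0,"dz": -0.9,"wx": 0,"wy": 0,"wz": 0}
    - {"dx": 0,"dy": 0,"dz": -0.9,"wx": 0,"wy": 0,"wz": 0}
    - {"dx": 0,"dy": 0,"dz": -0.9,"wx": 0,"wy": 0,"wz": 0}
    - {"dx": 0,"dy": 0,"dz": 0,"wx": 0,"wy": 0,"wz": 0}
  hand: 0.2

```text
t: 51.55
position: [0.4514, 0.3055, 0.1321]
tool_rot: [1.748, 2.608, 0.009]
contact_force: [0.7, -0.5, 0.7]
finger_gap: 0.051
grasp_force: 0.0
```

Run:
```python
from h import *
go(.570,.0712,.15,86.4)
look()
```

```text
pos [0.4514 0.3055 0.1321] yaw 22.3 t 51.5 gap 0.0510 F 0.0 f [ 0.7 -0.5  0.7] q [ 0.6   0.17 -0.18  1.22 -0.    1.78] ztilt [0.005  0.0034]
  shift units [-10.472   0.834  -0.725]
  turn world deg 64.1 -> wz total -0.3560
wrist
 px [281. 206.] 905 ztop 0.0434 c [450.6 304.1] [23.7 24. ] ang 23.8
 px [188. 207.] 955 ztop 0.0434 c [381.7 274.9] [24.1 24.6] ang 23.2
 px [547. 261.] 1344 ztop 0.0522 c [672.4 342.9] [13.4 55.2] ang 24.8
top
 px [130. 151.] 72 ztop 0.0546 c [727.6 383.6] [ 8.1 40.9] ang 39.3
 px [254. 218.] 109 ztop 0.0545 c [569.8  73.7] [23.3 24. ] ang 85.4
 px [379. 228.] 65 ztop 0.0565 c [ 551.8 -225.8] [ 9.6 42.1] ang 41.0
 px [155. 266.] 112 ztop 0.0442 c [450.  307.3] [23.8 24.7] ang 23.0
 px [166. 296.] 108 ztop 0.0441 c [380.9 278.1] [23.3 23.6] ang 27.0
```

Emit:
move_arm:
  plan:
    - {"dx": -0.873,"dy": 0.07,"dz": 0,"wx": 0,"wy": 0,"wz": 0}
    - {"dx": -0.873,"dy": 0.07,"dz": 0,"wx": 0,"wy": 0,"wz": 0}
    - {"dx": -0.873,"dy": 0.07,"dz": 0,"wx": 0,"wy": 0,"wz": 0}
    - {"dx": -0.873,"dy": 0.07,"dz": 0,"wx": 0,"wy": 0,"wz": 0}
    - {"dx": -0.873,"dy": 0.07,"dz": 0,"wx": 0,"wy": 0,"wz": 0}
    - {"dx": -0.873,"dy": 0.07,"dz": 0,"wx": 0,"wy": 0,"wz": 0}
    - {"dx": -0.873,"dy": 0.07,"dz": 0,"wx": 0,"wy": 0,"wz": 0}
    - {"dx": -0.873,"dy": 0.07,"dz": 0,"wx": 0,"wy": 0,"wz": 0}
    - {"dx": -0.873,"dy": 0.07,"dz": 0,"wx": 0,"wy": 0,"wz": 0}
    - {"dx": -0.873,"dy": 0.07,"dz": 0,"wx": 0,"wy": 0,"wz": 0}
    - {"dx": -0.873,"dy": 0.07,"dz": 0,"wx": 0,"wy": 0,"wz": 0}
    - {"dx": -0.873,"dy": 0.07,"dz": 0,"wx": 0,"wy": 0,"wz": 0}

```text
t: 52.85
position: [0.5681, 0.0692, 0.1266]
tool_rot: [-1.748, -2.608, 0.002]
contact_force: [0.3, 0.9, 0.7]
finger_gap: 0.051
grasp_force: 0.0
```

Emit:
move_arm:
  plan:
    - {"dx": 0,"dy": 0,"dz": 0,"wx": 0,"wy": 0,"wz": -0.0445}
    - {"dx": 0,"dy": 0,"dz": 0,"wx": 0,"wy": 0,"wz": -0.0445}
    - {"dx": 0,"dy": 0,"dz": 0,"wx": 0,"wy": 0,"wz": -0.0445}
    - {"dx": 0,"dy": 0,"dz": 0,"wx": 0,"wy": 0,"wz": -0.0445}
    - {"dx": 0,"dy": 0,"dz": 0,"wx": 0,"wy": 0,"wz": -0.0445}
    - {"dx": 0,"dy": 0,"dz": 0,"wx": 0,"wy": 0,"wz": -0.0445}
    - {"dx": 0,"dy": 0,"dz": 0,"wx": 0,"wy": 0,"wz": -0.0445}
    - {"dx": 0,"dy": 0,"dz": 0,"wx": 0,"wy": 0,"wz": -0.0445}
    - {"dx": 0,"dy": 0,"dz": 0,"wx": 0,"wy": 0,"wz": 0}
    - {"dx": 0,"dy": 0,"dz": 0,"wx": 0,"wy": 0,"wz": 0}

```text
t: 53.85
position: [0.5681, 0.0701, 0.1272]
tool_rot: [-0.104, -3.138, 0.0]
contact_force: [-0.6, 0.7, -0.3]
finger_gap: 0.0514
grasp_force: 0.0
```

Run:
```python
from h import *
go(.570,.0710,.017,86.4)
look()
```

```text
pos [0.5681 0.0701 0.1272] yaw 86.2 t 53.9 gap 0.0514 F 0.0 f [-0.6  0.7 -0.3] q [ 0.12  0.23 -0.11  1.23  0.    0.19] ztilt [-0.0017 -0.0002]
  shift units [-0.081  0.043  4.407]
  turn world deg 0.2 -> wz total -0.0010
wrist
 px [287. 212.] 1101 ztop 0.0534 c [569.8  70.3] [23.6 23.7] ang 86.7
 px [408. 384.] 193 ztop 0.0563 c [734.2 168. ] [23.2  2.1] ang 46.5
top
 px [129. 151.] 72 ztop 0.0549 c [726.7 384.1] [ 8.5 42.6] ang 41.5
 px [379. 228.] 66 ztop 0.0569 c [ 551.7 -226.2] [ 9.6 39.4] ang 40.9
 px [155. 266.] 111 ztop 0.0446 c [450. 307.] [24.1 24. ] ang 22.5
 px [166. 296.] 107 ztop 0.045 c [381.  277.6] [23.9 24.5] ang 24.3
```

Emit:
move_arm:
  plan:
    - {"dx": -0.06,"dy": 0.03,"dz": 0.8,"wx": 0,"wy": 0,"wz": -0.001}
    - {"dx": 0,"dy": 0,"dz": 0.8,"wx": 0,"wy": 0,"wz": 0}
    - {"dx": 0,"dy": 0,"dz": 0.8,"wx": 0,"wy": 0,"wz": 0}
    - {"dx": 0,"dy": 0,"dz": 0.8,"wx": 0,"wy": 0,"wz": 0}
    - {"dx": 0,"dy": 0,"dz": 0.7,"wx": 0,"wy": 0,"wz": 0}
    - {"dx": 0,"dy": 0,"dz": 0.3,"wx": 0,"wy": 0,"wz": 0}
    - {"dx": 0,"dy": 0,"dz": 0.22,"wx": 0,"wy": 0,"wz": 0}
    - {"dx": 0,"dy": 0,"dz": 0,"wx": 0,"wy": 0,"wz": 0}
    - {"dx": 0,"dy": 0,"dz": 0,"wx": 0,"wy": 0,"wz": 0}

```text
t: 54.85
position: [0.5707, 0.0709, 0.0185]
tool_rot: [0.094, 3.139, 0.0]
contact_force: [-0.5, -0.2, -0.0]
finger_gap: 0.0515
grasp_force: 0.0
```

Emit:
move_arm:
  plan:
    - {"dx": 0,"dy": 0,"dz": 0,"wx": 0,"wy": 0,"wz": 0}
    - {"dx": 0,"dy": 0,"dz": 0,"wx": 0,"wy": 0,"wz": 0}
    - {"dx": 0,"dy": 0,"dz": 0,"wx": 0,"wy": 0,"wz": 0}
    - {"dx": 0,"dy": 0,"dz": 0,"wx": 0,"wy": 0,"wz": 0}
    - {"dx": 0,"dy": 0,"dz": 0,"wx": 0,"wy": 0,"wz": 0}
    - {"dx": 0,"dy": 0,"dz": -0.3,"wx": 0,"wy": 0,"wz": 0}
    - {"dx": 0,"dy": 0,"dz": -0.6,"wx": 0,"wy": 0,"wz": 0}
    - {"dx": 0,"dy": 0,"dz": -0.9,"wx": 0,"wy": 0,"wz": 0}
    - {"dx": 0,"dy": 0,"dz": -0.9,"wx": 0,"wy": 0,"wz": 0}
    - {"dx": 0,"dy": 0,"dz": -0.9,"wx": 0,"wy": 0,"wz": 0}
    - {"dx": 0,"dy": 0,"dz": 0,"wx": 0,"wy": 0,"wz": 0}
  hand: -1
  force: 60

```text
t: 55.95
position: [0.5718, 0.0708, 0.111]
tool_rot: [0.094, 3.135, 0.0]
contact_force: [0.7, -0.3, -0.1]
finger_gap: 0.0232
grasp_force: 59.4
```

Run:
```python
from h import *
go(*slot(.074),.0075,22.5)
```

```text
pos [0.5718 0.0708 0.111 ] yaw 86.6 t 56.0 gap 0.0232 F 59.4 f [ 0.7 -0.3 -0.1] q [ 0.12  0.24 -0.14  1.19 -0.    0.18] ztilt [0.0047 0.0002]
  shift units [ 2.799 10.307  4.13 ]
  turn world deg -64.1 -> wz total 0.3560
```

Emit:
move_arm:
  plan:
    - {"dx": 0.24,"dy": 0.862,"dz": 0,"wx": 0,"wy": 0,"wz": 0}
    - {"dx": 0.235,"dy": 0.862,"dz": 0,"wx": 0,"wy": 0,"wz": 0}
    - {"dx": 0.235,"dy": 0.862,"dz": 0,"wx": 0,"wy": 0,"wz": 0}
    - {"dx": 0.235,"dy": 0.862,"dz": 0,"wx": 0,"wy": 0,"wz": 0}
    - {"dx": 0.235,"dy": 0.862,"dz": 0,"wx": 0,"wy": 0,"wz": 0}
    - {"dx": 0.235,"dy": 0.862,"dz": 0,"wx": 0,"wy": 0,"wz": 0}
    - {"dx": 0.235,"dy": 0.862,"dz": 0,"wx": 0,"wy": 0,"wz": 0}
    - {"dx": 0.235,"dy": 0.862,"dz": 0,"wx": 0,"wy": 0,"wz": 0}
    - {"dx": 0.235,"dy": 0.862,"dz": 0,"wx": 0,"wy": 0,"wz": 0}
    - {"dx": 0.23,"dy": 0.862,"dz": 0,"wx": 0,"wy": 0,"wz": 0}
    - {"dx": 0.23,"dy": 0.862,"dz": 0,"wx": 0,"wy": 0,"wz": 0}
    - {"dx": 0.23,"dy": 0.862,"dz": 0,"wx": 0,"wy": 0,"wz": 0}
    - {"dx": 0,"dy": 0,"dz": 0,"wx": 0,"wy": 0,"wz": 0.0445}
    - {"dx": 0,"dy": 0,"dz": 0,"wx": 0,"wy": 0,"wz": 0.0445}
    - {"dx": 0,"dy": 0,"dz": 0,"wx": 0,"wy": 0,"wz": 0.0445}
    - {"dx": 0,"dy": 0,"dz": 0,"wx": 0,"wy": 0,"wz": 0.0445}
    - {"dx": 0,"dy": 0,"dz": 0,"wx": 0,"wy": 0,"wz": 0.0445}
    - {"dx": 0,"dy": 0,"dz": 0,"wx": 0,"wy": 0,"wz": 0.0445}
    - {"dx": 0,"dy": 0,"dz": 0,"wx": 0,"wy": 0,"wz": 0.0445}
    - {"dx": 0,"dy": 0,"dz": 0,"wx": 0,"wy": 0,"wz": 0.0445}

```text
t: 57.95
position: [0.5148, 0.3326, 0.1062]
tool_rot: [-1.753, -2.607, 0.004]
contact_force: [-0.7, -0.4, 0.1]
finger_gap: 0.0231
grasp_force: 59.4
```

Emit:
move_arm:
  plan:
    - {"dx": 0,"dy": 0,"dz": 0,"wx": 0,"wy": 0,"wz": 0}
    - {"dx": 0,"dy": 0,"dz": 0,"wx": 0,"wy": 0,"wz": 0}

```text
t: 58.15
position: [0.515, 0.3328, 0.1068]
tool_rot: [-1.741, -2.615, 0.002]
contact_force: [0.5, -0.1, -1.3]
finger_gap: 0.0232
grasp_force: 59.4
```

Run:
```python
from h import *
go(*slot(.074),.0075,22.5)
look()
```

```text
pos [0.515  0.3328 0.1068] yaw 22.7 t 58.1 gap 0.0232 F 59.4 f [ 0.5 -0.1 -1.3] q [ 0.57  0.31 -0.05  1.21 -0.    1.75] ztilt [-0.0012 -0.0009]
  shift units [-0.063  0.097  3.971]
  turn world deg -0.2 -> wz total 0.0011
wrist
 px [ 84. 216.] 1264 ztop 0.0433 c [381.5 275.3] [25.2 24.1] ang 21.8
 px [187. 215.] 1179 ztop 0.0433 c [450.7 304.2] [24.4 24.4] ang 23.0
 px [553. 303.] 286 ztop 0.0532 c [727.2 345.6] [10.8 19.6] ang 79.1
 px [537. 327.] 318 ztop 0.0572 c [721.6 326.1] [19.   3.5] ang 32.3
top
 px [130. 151.] 74 ztop 0.0556 c [727.8 383.2] [ 7.  39.7] ang 40.0
 px [379. 228.] 66 ztop 0.0562 c [ 550.9 -225.3] [ 9.9 41. ] ang 40.3
 px [155. 266.] 112 ztop 0.0443 c [450.  307.1] [24.2 23.9] ang 21.4
 px [166. 296.] 108 ztop 0.0441 c [380.9 277.9] [23.7 23.4] ang 23.2
```

Emit:
move_arm:
  plan:
    - {"dx": -0.06,"dy": 0.09,"dz": 0.8,"wx": 0,"wy": 0,"wz": 0.001}
    - {"dx": 0,"dy": 0,"dz": 0.8,"wx": 0,"wy": 0,"wz": 0}
    - {"dx": 0,"dy": 0,"dz": 0.8,"wx": 0,"wy": 0,"wz": 0}
    - {"dx": 0,"dy": 0,"dz": 0.8,"wx": 0,"wy": 0,"wz": 0}
    - {"dx": 0,"dy": 0,"dz": 0.5,"wx": 0,"wy": 0,"wz": 0}
    - {"dx": 0,"dy": 0,"dz": 0.2,"wx": 0,"wy": 0,"wz": 0}
    - {"dx": 0,"dy": 0,"dz": 0.08,"wx": 0,"wy": 0,"wz": 0}
    - {"dx": 0,"dy": 0,"dz": 0,"wx": 0,"wy": 0,"wz": 0}
    - {"dx": 0,"dy": 0,"dz": 0,"wx": 0,"wy": 0,"wz": 0}

```text
t: 59.15
position: [0.5186, 0.3329, 0.009]
tool_rot: [1.749, 2.609, 0.002]
contact_force: [0.1, 0.6, -0.0]
finger_gap: 0.0228
grasp_force: 59.3
```

Emit:
move_arm:
  plan:
    - {"dx": 0,"dy": 0,"dz": 0,"wx": 0,"wy": 0,"wz": 0}
    - {"dx": 0,"dy": 0,"dz": 0,"wx": 0,"wy": 0,"wz": 0}
    - {"dx": 0,"dy": 0,"dz": 0,"wx": 0,"wy": 0,"wz": 0}
    - {"dx": 0,"dy": 0,"dz": -0.3,"wx": 0,"wy": 0,"wz": 0}
    - {"dx": 0,"dy": 0,"dz": -0.9,"wx": 0,"wy": 0,"wz": 0}
    - {"dx": 0,"dy": 0,"dz": -0.9,"wx": 0,"wy": 0,"wz": 0}
    - {"dx": 0,"dy": 0,"dz": -0.9,"wx": 0,"wy": 0,"wz": 0}
    - {"dx": 0,"dy": 0,"dz": -0.9,"wx": 0,"wy": 0,"wz": 0}
    - {"dx": 0,"dy": 0,"dz": -0.9,"wx": 0,"wy": 0,"wz": 0}
    - {"dx": 0,"dy": 0,"dz": -0.9,"wx": 0,"wy": 0,"wz": 0}
    - {"dx": 0,"dy": 0,"dz": 0,"wx": 0,"wy": 0,"wz": 0}
    - {"dx": 0,"dy": 0,"dz": 0,"wx": 0,"wy": 0,"wz": 0}
  hand: 0.2

```text
t: 60.35
position: [0.5184, 0.3328, 0.1513]
tool_rot: [1.749, 2.609, 0.002]
contact_force: [0.1, 0.1, -1.0]
finger_gap: 0.0512
grasp_force: 0.0
```

Run:
```python
from h import *
go()
look()
c,P=cap('top');save('t9',c['color'])
for t in(-.075,0,.075): blob(c,P,.009,.0185,wl(TY,TC,(t,-.01)),.028,'tail')
blob(c,P,.083,.1,(.53,-.2),.03,'handle')
blob(c,P,.03,.08,wl(8.2,(.515,-.3071),(-.03,0)),.02,'bar')
blob(c,P,.046,.06,wl(8.2,(.515,-.3071),(-.08,0)),.025,'block')
for n,p in(('tin',(.75,.145)),): blob(c,P,.09,.12,p,.08,n)
```

```text
pos [0.5184 0.3328 0.1513] yaw 22.3 t 60.4 gap 0.0512 F 0.0 f [ 0.1  0.1 -1. ] q [ 0.57  0.3   0.03  1.3  -0.    1.75] ztilt [0.0012 0.0007]
  shift units [0. 0. 0.]
wrist
 px [198. 199.] 821 ztop 0.0433 c [450.7 304.3] [24.4 23.9] ang 21.4
 px [284. 199.] 782 ztop 0.0433 c [518.8 332.2] [23.3 23.4] ang 22.2
 px [124. 225.] 835 ztop 0.0433 c [397.7 257.7] [24.8 23.9] ang 21.4
 px [533. 239.] 202 ztop 0.0561 c [726.2 384.9] [ 2.5 16.5] ang 50.4
 px [519. 268.] 983 ztop 0.0547 c [735.  353.5] [31.4 22. ] ang 50.3
 px [489. 291.] 335 ztop 0.0558 c [718.  324.3] [22.7  3.9] ang 27.9
 px [438. 413.] 303 ztop 0.0439 c [761.8 179.1] [42.5  7. ] ang 2.6
top
 px [130. 151.] 70 ztop 0.0541 c [727.2 384.6] [ 9.5 42.5] ang 41.5
 px [379. 228.] 65 ztop 0.0571 c [ 550.8 -225.2] [ 9.8 39.3] ang 40.3
 px [145. 237.] 110 ztop 0.0447 c [518.  335.3] [24.4 24. ] ang 22.5
 px [155. 266.] 114 ztop 0.0449 c [450.1 307.2] [23.6 24.4] ang 24.2
 px [174. 289.] 108 ztop 0.0445 c [396.9 260.4] [23.4 23.5] ang 20.7
tail 230 z 0.0144 circ [393.3 244. ] 27.8 rect [395.7 240.5] [49.2 49.3] 82.3
tail 348 z 0.0143 circ [462.4 272.5] 27.9 rect [461.6 271.8] [49.7 53.1] 23.4
tail 340 z 0.0144 circ [531.6 301.2] 27.8 rect [531.4 300.1] [46.6 52.5] 20.9
handle 49 z 0.09 circ [ 529.4 -200. ] 9.0 rect [ 529.1 -200. ] [14.2 18. ] 0.2
bar 106 z 0.0417 circ [ 488.6 -309.8] 16.1 rect [ 488.6 -311.2] [31.7 18.7] 6.1
block 110 z 0.0521 circ [ 436.1 -317.7] 15.7 rect [ 435.7 -318.5] [23.8 25.6] 10.8
tin 938 z 0.1041 circ [762.9 142.8] 41.9 rect [761.9 142.4] [80.1 81. ] 2.7
```

View pics/t9.png

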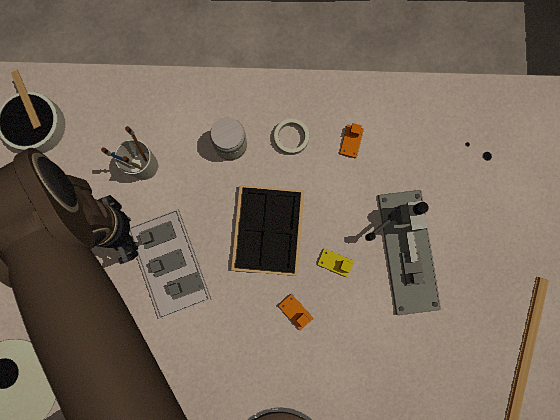

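The top view shows the mould empty, the stand done, and three castings in the tray. The lowest one, near (174,289), has been shoved about 2 cm since I placed it, so I check its flatness and margins.

Run:
```python
from h import *
c,P=cap('wrist')
Q=P.reshape(-1,3); 
a=np.radians(TY);Rm=np.array([[np.cos(a),np.sin(a)],[-np.sin(a),np.cos(a)]])
T=(Q[:,:2]-[.459,.2803])@Rm.T
for nm,bx,by in(('A',(.3977,.2577),0),('B',(.4507,.3043),0),('C',(.5188,.3322),0)):
    t=(np.array(bx)-[.459,.2803])@Rm.T
    m=(abs(T[:,0]-t[0])<.018)&(T[:,1]<t[1]-.016)&(T[:,1]>t[1]-.062)&(abs(Q[:,2]-.0135)<.008)
    A=np.c_[T[m],np.ones(m.sum())];s=np.linalg.lstsq(A,Q[m,2],rcond=None)[0]
    m2=(abs(T[:,0]-t[0])<.03)&(abs(Q[:,2]-.0135)<.003)&(T[:,1]<t[1]+.03)
    print(nm,'block tray',t.round(4),'n',m.sum(),'slopes',s[:2].round(4),'mean z',Q[m,2].mean().round(4),'flange y min',T[m2,1].min().round(4))
```

```text
A block tray [-0.0653  0.0026] n 1407 slopes [-0.001  -0.0011] mean z 0.0135 flange y min -0.2178
B block tray [0.0015 0.0253] n 1469 slopes [-0.0001 -0.0025] mean z 0.0135 flange y min -0.0663
C block tray [0.0751 0.0251] n 1498 slopes [ 0.     -0.0027] mean z 0.0135 flange y min -0.0669
```

All three lie flat (slopes under 0.003 rad) and within the limits. The clamp is locked, the foot is down, and the arm is clear.

```bash
python3 -c "
from h import *
print(workorder.hand_in())"
```

```text
the job is handed in; nothing more can be done
None
```

I handed the job in at about 60 s with one casting under the lowered stop, the clamp locked, and the other three castings flat in the tray; no verdict came back.

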